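Draw the yellow tote forward with the pull hook

ROBOT

A 7-joint arm with a two-finger parallel gripper is mounted at the origin on the work surface. World frame = base frame: x ahead of the robot, y to its left, z up, the work surface at z = 0. Lengths are in m, angles in degrees, forces in N, time in s.
With the tool pointing down it reaches from about 0.4 to 0.85 m from the base axis. Payload 4.5 kg.
Tool frame: the origin (TCP) lies on the centre line of the jaws, within the pads' length; the fingertips stand 8 mm ahead of it and the grasp point (between the pads) lies 11 mm behind it; z points along the fingers, y is the direction in which the jaws open and shut (so a half turn about z gives the same grasp; the last joint's range is limited). The gripper opens to 88 mm and grips with 3 to 60 N. Pads are 18 mm wide; open, the fingers measure 123 mm over their backs; the gripper's body (75 mm by 187 mm) begins 45 mm behind the grasp point.
Start: joints at [-71.173, 39.483, -11.15, 89.685, 9.013, 51.709, -12.324], TCP at [0.182, 0.598, 0.247] pointing down, gripper open.
Joint ranges: [-172.22, 172.22], [-26.19, 119.32], [-84.43, 86.54], [7.71, 146.69], [-57.33, 237.33], [2.42, 119.75], [-152.13, 152.13]. Speed limits (degrees/s): [147.25, 147.25, 180, 180, 180, 180, 180].

INTERFACE

Orientations are given as [roll, pitch, yaw] about the fixed x, y, z axes, in that order (R = Rz(yaw) Ry(pitch) Rx(roll)).
In Python, from plant import telemetry, viewer, robot gives the robot as it stands. The module is installed in compiled form; this text tells all that it offers.
- The arm moves only by the tool play_rows, never from a script. Its argument "plan" is a list of rows, each an object of numbers: "rx", "ry", "rz": the turn, a rotation vector about the tool's x, y, z in degrees; "tx", "ty", "tz": the shift along the tool's x, y, z in m; "claw": the opening, from 0 (shut) to 1 (fully open). In form: [{"rx": .., "ry": .., "rz": .., "tx": .., "ty": .., "tz": .., "claw": ..}, ...]. A call has 1 to 20 rows; each row shifts and turns the commanded pose from where the row before left it, along the tool's axes as they then stand; what a row does not reach is not made up. A row lasts 1/8 s, in which the tool goes at most 62.5 mm and 10.7 degrees, less where a joint would pass 70% of its speed; a pose out of reach is approached as far as the arm can. A call with a gripper value outside its range is refused whole. The fingers move at their own pace and stop on an object; "squeeze" is the grip in N (left out, the last holds). Time passes only in rows, so rows that do not move let the fingers close. It gives the time, the measured TCP pose, the force and the opening at its end, in the units of the state.
- telemetry.read_state(): the state, without advancing time (a new reading comes with each control period).
- viewer.read_camera(name): name is "scene" or "side" or "wrist"; returns a dict with "color" (400x640x3 uint8, red, green, blue), "mtx" (3x3 intrinsics, pixels), "world_from_camera" (4x4, takes a point from camera to world coordinates). Camera axes: x right, y down, z forward; pixel columns grow to the right and rows downward; lengths in m; the calibration is good to about 2 mm. A picture is of the moment at which its call begins. There is no depth.
- robot.sign_off(): hands the job in, once; it reports no verdict.
The state is a dict: "time": time; "q": joint angles; "qvel": joint speeds; "effort": joint torques, N m; "eef_pos": TCP position; "orientation": TCP orientation; "contact_force": force on the tool from outside, world axes, zero at the start; "wrist_torque": the same for the moment, N m; "opening": opening from 0.0 (shut) to 1.0 (fully open).
Only numpy, scipy, OpenCV 4.12 (cv2) and the standard library are available. Lean on these libraries where they do the work, as an engineer would, in place of code of your own. Each camera call takes 0.05 s, during which the arm holds its last target.

TASK

The yellow tote has been pushed deep under the upper tier of the bench rack. Take the pull hook from its mat, hang its tip inside the tote behind the front wall and draw the tote straight forward along its lane until you feel it press squarely and fully home against the front stop, wherever that is clamped; pull gently, never with more than about a kilogram and a half, without tipping the tote, and move it with the hook only. Leave the other totes and the gearmotor where they are, then set the hook down on its mat again as it stood and let go of it.

Things in the scene. Friction and masses are not known exactly. Their poses are not given: they have to be found in the camera images.
- hook_grip (a point): Centre of the pull hook's grip (hook 300 g): a black rubber flat-sided block with orange end bands, 90 long (x), 22 wide, 34 mm high, standing on its flat underside on the mat, this point 17 mm above it. x axis: along the grip toward the tip; z up. A level, round steel rod, 8 mm thick, its axis 11 mm above this point, runs ahead from the grip's front end to 150 mm ahead of this point.
- hook_tip (a point): Lowest point of the hook's tip, where the 8 mm thick rod, 150 mm ahead of the centre of the grip, turns straight down: 15 mm below the centre of the grip, 2 mm above the level of its underside, 22 mm below the rod's underside. Same axes as hook_grip. The hook's centre of mass lies about 39 mm ahead of the centre of its grip.
- tote_lip (a point): Middle of the top edge of the yellow tote's front wall (wall 3 mm thick, this point at mid-thickness, 70 mm above the tote's underside). x axis: level, into the tote toward its rear, away from the robot; y along the wall, z up. Behind this wall the first 48 mm inside are empty; farther back lie two copper rotors.
- tote: The yellow tote, an open plastic box 140 long (x), 84 wide, 70 mm high, walls 3 mm, with a rim 6 mm wide and 4 mm thick outward round its top. Origin: outer face of its front wall, middle, at the underside. Axes as tote_lip. It weighs about 0.55 to 0.9 kg loaded and takes a pull of roughly 2 to 8 N to slide on the rack's deck; its load and friction vary.
- stop: The rack's front stop: a steel bar 4 mm thick, 28 mm high, across all three lanes, clamped with wing screws in slotted end brackets. Origin: on the deck, mid-width, at the bar's foremost setting. The bar's rear face, against which totes come to rest, is clamped square, anywhere from 0 to 14 mm behind this origin (x); that setting is not measured. x axis: along the lanes to the rear; y along the bar, z up.
- rack: Blue two-tier bench rack, fixed, 315 deep, 380 mm wide. Origin: on the bench, middle of its front edge; x axis toward its rear along the lanes, z up. The lower deck is 30 mm above the bench. Three lanes with middles at y = -120, 0, +120 mm, parted by 3 mm strips 14 mm high. The stop's origin is 14 mm behind the front edge.
- mat: Blue mat for the hook, fixed to the bench, 250 long (x) by 100 wide (y) by 6 mm thick. Origin: centre of its underside on the bench.
- tote_green: Bystander: the same tote in green, with brass gears, in another lane. Origin and axes as tote.
- tote_grey: Bystander: the same tote in grey, with aluminium covers, in another lane. Origin and axes as tote.
- gearmotor: Bystander: black and aluminium gearmotor lying on the bench left of the work, about 170 long, 60 wide, 75 mm high. Origin: under its middle, on the bench; x along its axis.
- upper_edge (a point): Middle of the front edge of the rack's upper tier (blue rails with thin wires), at its underside: 100 mm behind the rack's front edge, 181 mm above the bench; the tier reaches from here to the rear, 14 mm thick. Axes as the rack. The front corner posts, 20 mm square, stand 186 mm to either side of this point (y), 0 to 20 mm behind it (x).
There are look-alikes about, which are no part of the job. What is meant by the part that bears hook_grip is not white, and is the larger of those in its own colour.

How it is judged:
By the outcome, as a careful person would: the job done as asked, in the order asked, and still so for the second after the job is handed in, with the robot touching nothing.
It also fails if it takes over 72 s, if anything falls off the work surface, if the arm or the gripper's body presses on something with over 40 N, if the wrist force passes 120 N, or if a joint passes its speed limit or range.

## Working session

There is one attempt and no reset: what is moved stays moved. The work goes in short steps, Python scripts to look and compute and a tool call to move; the robot and the scene stay as the last step left them, time stands still between calls to the robot, and variables do not carry over. Pictures are saved under pics/ and viewed, and the job is handed in when it is done.

Besides the shell and the picture viewer there is one more tool, called after ">>>" by a JSON object that holds its "op" and its "data". play_rows: Moves the arm, as the interface text tells. Its arguments: {"type":"object","properties":{"plan":{"type":"array","items":{"type":"object","properties":{"rx":{"type":"number"},"ry":{"type":"number"},"rz":{"type":"number"},"tx":{"type":"number"},"ty":{"type":"number"},"tz":{"type":"number"},"claw":{"type":"number"}}}},"squeeze":{"type":"number"}},"required":["plan"]}

```bash
mkdir -p pics
python3 - <<'E'
from plant import telemetry, viewer, robot
import cv2
print(telemetry.read_state())
for n in ["scene","side","wrist"]:
    d=viewer.read_camera(n)
    cv2.imwrite(f"pics/{n}0.png",d["color"][:,:,::-1])
    print(n,d["mtx"].tolist(),d["world_from_camera"].round(4).tolist())
E
```

```text
{'time': 0.0, 'q': array([-71.17288421,  39.53240441, -11.14371965,  89.74508556,
         9.01419805,  51.70974283, -12.32403184]), 'qvel': array([-0.0361768 , -0.03983492, -0.04334556, -0.19592409, -0.04914958,
        0.00427909, -0.08181731]), 'effort': array([-2.41857524e-04, -5.27558577e+01, -1.26683548e+00, -1.53429973e+01,
       -5.26543683e-02,  6.59255980e-03,  1.69938462e-04]), 'eef_pos': array([0.1814735 , 0.59742526, 0.24591703]), 'orientation': array([-1.79895179e+02,  9.70718754e-03,  1.63114757e+02]), 'contact_force': array([ 0.84473536, -0.55662406, -0.10605469]), 'wrist_torque': array([ 0.01095678, -0.02718236,  0.00640645]), 'opening': 0.9990971953206446}
scene [[369.89805283818947, 0.0, 318.6692312843578], [0.0, 369.89805283818947, 196.20078836206986], [0.0, 0.0, 1.0]] [[0.6744, 0.6285, -0.3875, 0.8999], [0.7384, -0.5756, 0.3515, -0.3366], [-0.0022, -0.5232, -0.8522, 0.9649], [0.0, 0.0, 0.0, 1.0]]
side [[408.45194900054787, 0.0, 321.7805118493187], [0.0, 408.45194900054787, 198.13815709143233], [0.0, 0.0, 1.0]] [[0.8665, -0.2595, 0.4265, 0.1356], [-0.499, -0.4736, 0.7257, -0.6668], [0.0136, -0.8416, -0.5399, 0.6066], [0.0, 0.0, 0.0, 1.0]]
wrist [[331.98080285874397, 0.0, 319.3805369233045], [0.0, 331.98080285874397, 203.28412454973417], [0.0, 0.0, 1.0]] [[0.2895, 0.9073, 0.3051, 0.1017], [0.9572, -0.2737, -0.0943, 0.623], [-0.002, 0.3193, -0.9476, 0.3832], [0.0, 0.0, 0.0, 1.0]]
```

View pics/scene0.png

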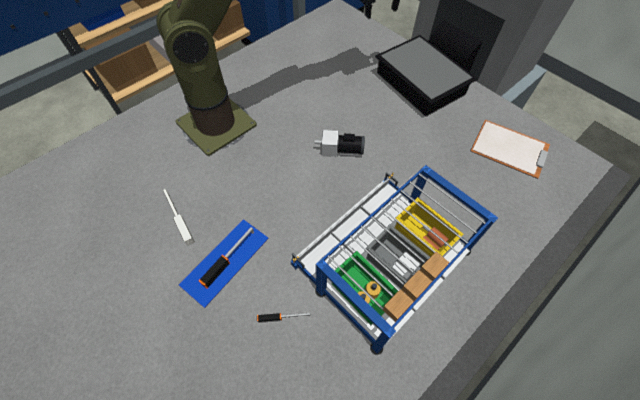

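View pics/side0.png

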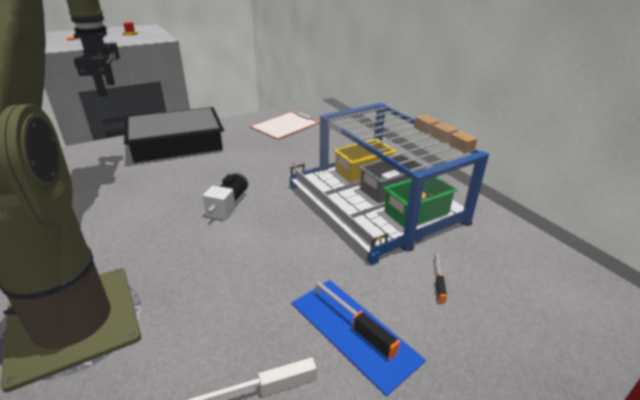

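View pics/wrist0.png

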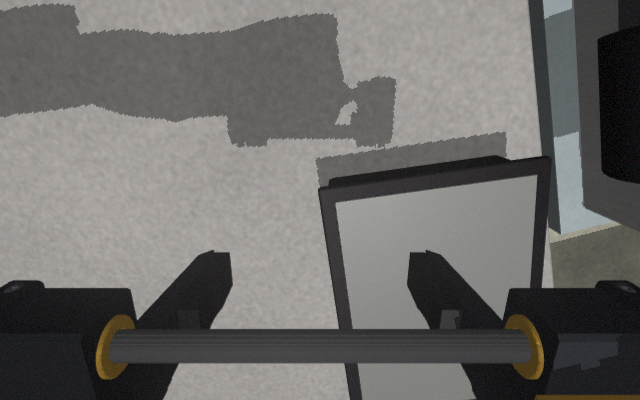

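The scene view shows the mat with the black hook (grip ~(215,270), tip ~(250,230)). The rack is on the right, with the yellow tote in its far-left lane (~(428,225)). The white hook and the small black hook at (270,317) are decoys.

```bash
cat > h.py <<'E'
import numpy as np, cv2
from plant import telemetry, viewer, robot
def cam(n):
    return viewer.read_camera(n)
def ray(d,u,v):
    T=d["world_from_camera"];r=T[:3,:3]@np.linalg.inv(d["mtx"])@np.array([u,v,1.]);return T[:3,3],r
def pl(d,u,v,z):
    o,r=ray(d,u,v);return o+r*(z-o[2])/r[2]
def proj(d,p):
    T=d["world_from_camera"];c=T[:3,:3].T@(np.asarray(p)-T[:3,3]);q=d["mtx"]@c;return q[:2]/q[2]
def tri(d1,p1,d2,p2):
    o1,r1=ray(d1,*p1);o2,r2=ray(d2,*p2)
    A=np.stack([r1,-r2],1);s=np.linalg.lstsq(A,o2-o1,rcond=None)[0]
    a,b=o1+s[0]*r1,o2+s[1]*r2;return (a+b)/2,np.linalg.norm(a-b)
def crop(d,x,y,w,h,s,name):
    c=d["color"][y:y+h,x:x+w,::-1];cv2.imwrite("pics/"+name,cv2.resize(c,None,fx=s,fy=s,interpolation=cv2.INTER_CUBIC))
E
python3 - <<'E'
from h import *
d=cam("scene");s=cam("side")
crop(d,170,210,140,110,5,"s_mat.png")
crop(d,280,155,220,200,3,"s_rack.png")
crop(s,280,90,220,180,3,"d_rack.png")
crop(s,280,270,160,125,5,"d_mat.png")
im=d["color"].astype(int)
for nm,dd,z in(("scene",d,.006),("side",s,.006)):
    im=dd["color"];hsv=cv2.cvtColor(im,cv2.COLOR_RGB2HSV)
    m=cv2.inRange(hsv,(105,150,80),(125,255,255))
    cs,_=cv2.findContours(m,cv2.RETR_EXTERNAL,cv2.CHAIN_APPROX_NONE)
    for c in cs:
        if cv2.contourArea(c)>300:
            h=cv2.convexHull(c);
            for e in (.02,.03,.05):
                a=cv2.approxPolyDP(h,e*cv2.arcLength(h,True),True)[:,0]
                if len(a)==4:break
            print(nm,cv2.contourArea(c),a.tolist(),[pl(dd,*p,z).round(4)[:2].tolist() for p in a])
E
```

```text
scene 2936.5 [[244, 220], [267, 238], [203, 306], [179, 284]] [[0.3766, -0.1575], [0.4676, -0.1437], [0.5077, -0.3845], [0.4153, -0.3995]]
scene 14187.5 [[426, 166], [496, 218], [388, 337], [317, 263]] [[0.6121, 0.3886], [0.8704, 0.3917], [0.8799, -0.0898], [0.6192, -0.0893]]
side 4130.0 [[293, 302], [321, 290], [424, 361], [385, 394]] [[0.3738, -0.1572], [0.4374, -0.156], [0.5074, -0.383], [0.4139, -0.3979]]
side 317.0 [[325, 283], [397, 337]] [[0.4545, -0.1429], [0.4987, -0.3219]]
```

View pics/s_mat.png

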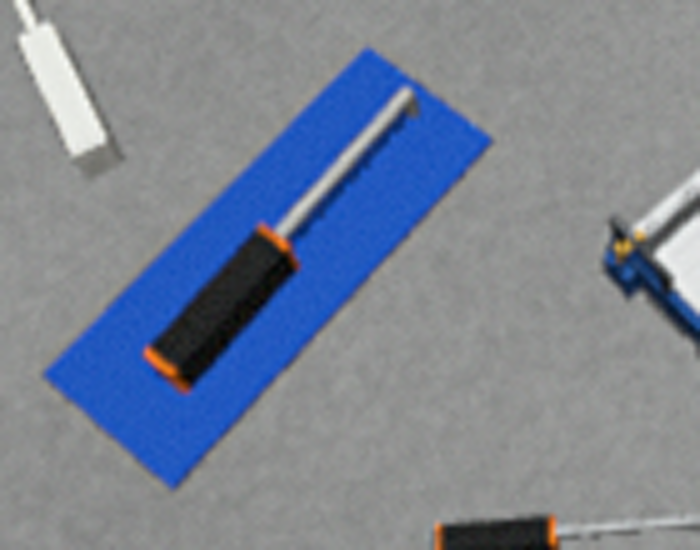

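View pics/d_mat.png

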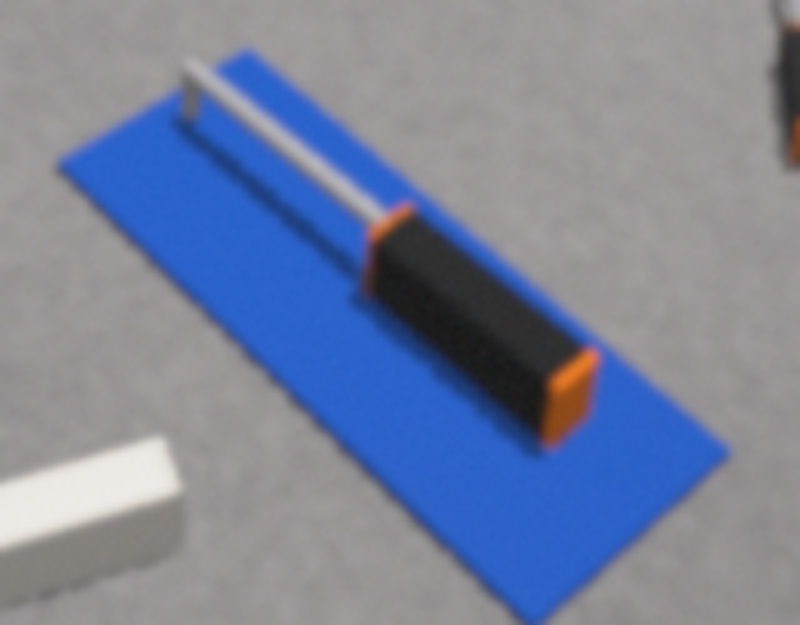

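View pics/s_rack.png

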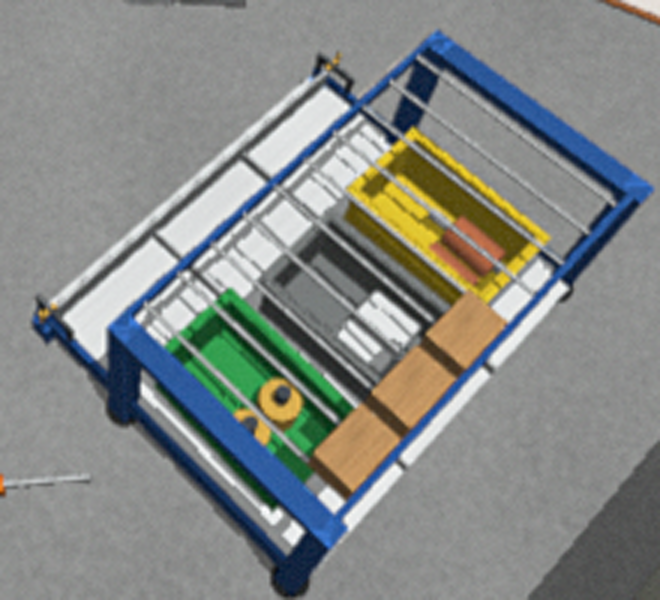

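View pics/d_rack.png

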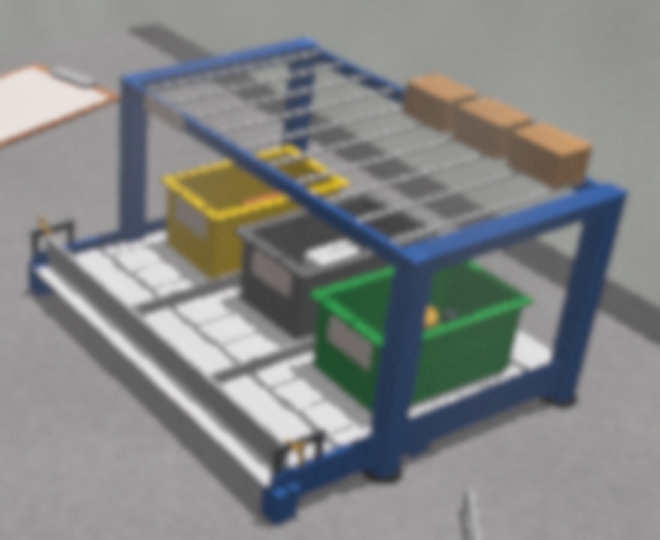

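Run:
```python
from h import *
d=cam("scene");s=cam("side")
f=lambda x,y:(280+(x+.5)/3-.5,155+(y+.5)/3-.5)
g=lambda x,y:(280+(x+.5)/3-.5,90+(y+.5)/3-.5)
print("tier");P={}
for k,p in dict(FL=(435,32),FR=(110,322),RL=(652,188),RR=(333,542)).items():
    P[k]=pl(d,*f(*p),.195);print(k,P[k].round(4))
print("side tier")
for k,p in dict(FL=(122,78),FR=(415,262),RL=(312,38),RR=(628,192)).items(): print(k,pl(s,*g(*p),.195).round(4))
print("tote rim")
for k,p in dict(FL=(413,128),FR=(346,188),RL=(551,238),RR=(487,303)).items(): print(k,pl(d,*f(*p),.1).round(4))
for k,p in dict(FL=(165,180),FR=(214,218),RL=(297,147),RR=(348,182)).items(): print(k,pl(s,*g(*p),.1).round(4))
print("hook")
f=lambda x,y:(170+(x+.5)/5-.5,210+(y+.5)/5-.5)
g=lambda x,y:(280+(x+.5)/5-.5,270+(y+.5)/5-.5)
for k,p in dict(fa=(261,224),fb=(300,264),ra=(144,349),rb=(186,391)).items(): print(k,pl(d,*f(*p),.040).round(4))
for k,p in dict(fa=(371,232),fb=(414,203),ra=(549,384),rb=(600,348)).items(): print(k,pl(s,*g(*p),.040).round(4))
print("rod", pl(d,*f(278,236),.038),pl(d,*f(407,92),.038),pl(s,*g(192,62),.038),pl(s,*g(376,220),.038))
```

```text
tier
FL [0.6651 0.2448 0.195 ]
FR [ 0.6719 -0.1375  0.195 ]
RL [0.8768 0.2514 0.195 ]
RR [ 0.8853 -0.1322  0.195 ]
side tier
FL [0.6649 0.2489 0.195 ]
FR [ 0.6732 -0.1387  0.195 ]
RL [0.8837 0.2537 0.195 ]
RR [ 0.8883 -0.134   0.195 ]
tote rim
FL [0.6916 0.2167 0.1   ]
FR [0.6917 0.1249 0.1   ]
RL [0.8431 0.2181 0.1   ]
RR [0.843  0.1296 0.1   ]
FL [0.6941 0.2162 0.1   ]
FR [0.6924 0.13   0.1   ]
RL [0.8489 0.2175 0.1   ]
RR [0.8438 0.1307 0.1   ]
hook
fa [ 0.4392 -0.2697  0.04  ]
fb [ 0.4719 -0.2675  0.04  ]
ra [ 0.4557 -0.3539  0.04  ]
rb [ 0.489  -0.3502  0.04  ]
fa [ 0.4397 -0.2682  0.04  ]
fb [ 0.4607 -0.2646  0.04  ]
ra [ 0.4553 -0.3501  0.04  ]
rb [ 0.4791 -0.3471  0.04  ]
rod [ 0.45001546 -0.26681425  0.038     ] [ 0.42769558 -0.16411202  0.038     ] [ 0.42690248 -0.16175683  0.038     ] [ 0.44539501 -0.26303761  0.038     ]
```

The tier's front edge is at x≈0.669 with rack yaw ≈1.2°, and the yellow tote's front rim is at x≈0.693, y≈0.173. The hook grip centre is about (0.4585, -0.3085) at yaw ≈101.4°. I'll rotate first, then travel around the front.

>>> {"op": "play_rows", "data": {"plan": [{"rz":7.7,"claw":1},{"rz":7.7,"claw":1},{"rz":7.7,"claw":1},{"rz":7.7,"claw":1},{"rz":7.7,"claw":1},{"rz":7.7,"claw":1},{"rz":7.7,"claw":1},{"rz":7.7,"claw":1},{"tx":-0.04,"ty":0.024,"claw":1},{"tx":-0.04,"ty":0.024,"claw":1},{"tx":-0.04,"ty":0.024,"claw":1},{"tx":-0.04,"ty":0.024,"claw":1},{"tx":-0.04,"ty":0.024,"claw":1},{"tx":-0.04,"ty":0.024,"claw":1},{"tx":-0.04,"ty":0.024,"claw":1},{"tx":-0.04,"ty":0.024,"claw":1},{"tx":-0.04,"ty":0.024,"claw":1},{"tx":-0.04,"ty":0.024,"claw":1}]}}

```text
$.plan[0]: bad value
```

Run:
```python
from h import *
s=telemetry.read_state();print({k:np.round(s[k],3).tolist() for k in("time","q","eef_pos","orientation","contact_force")})
```

```text
{'time': 0.35, 'q': [-71.174, 39.494, -11.149, 89.697, 9.012, 51.71, -12.323], 'eef_pos': [0.182, 0.598, 0.247], 'orientation': [-179.98, 0.001, 163.113], 'contact_force': [-0.41, -0.038, 0.646]}
```

>>> {"op": "play_rows", "data": {"plan": [{"rx":0,"ry":0,"rz":7.7,"tx":0,"ty":0,"tz":0,"claw":1},{"rx":0,"ry":0,"rz":7.7,"tx":0,"ty":0,"tz":0,"claw":1},{"rx":0,"ry":0,"rz":7.7,"tx":0,"ty":0,"tz":0,"claw":1},{"rx":0,"ry":0,"rz":7.7,"tx":0,"ty":0,"tz":0,"claw":1},{"rx":0,"ry":0,"rz":7.7,"tx":0,"ty":0,"tz":0,"claw":1},{"rx":0,"ry":0,"rz":7.7,"tx":0,"ty":0,"tz":0,"claw":1},{"rx":0,"ry":0,"rz":7.7,"tx":0,"ty":0,"tz":0,"claw":1},{"rx":0,"ry":0,"rz":7.7,"tx":0,"ty":0,"tz":0,"claw":1},{"rx":0,"ry":0,"rz":0,"tx":-0.04,"ty":0.024,"tz":0,"claw":1},{"rx":0,"ry":0,"rz":0,"tx":-0.04,"ty":0.024,"tz":0,"claw":1},{"rx":0,"ry":0,"rz":0,"tx":-0.04,"ty":0.024,"tz":0,"claw":1},{"rx":0,"ry":0,"rz":0,"tx":-0.04,"ty":0.024,"tz":0,"claw":1},{"rx":0,"ry":0,"rz":0,"tx":-0.04,"ty":0.024,"tz":0,"claw":1},{"rx":0,"ry":0,"rz":0,"tx":-0.04,"ty":0.024,"tz":0,"claw":1},{"rx":0,"ry":0,"rz":0,"tx":-0.04,"ty":0.024,"tz":0,"claw":1},{"rx":0,"ry":0,"rz":0,"tx":-0.04,"ty":0.024,"tz":0,"claw":1},{"rx":0,"ry":0,"rz":0,"tx":-0.04,"ty":0.024,"tz":0,"claw":1},{"rx":0,"ry":0,"rz":0,"tx":-0.04,"ty":0.024,"tz":0,"claw":1}]}}

```text
time: 2.6
eef_pos: [0.4975, 0.253, 0.2469]
orientation: [180.0, -0.0, 101.5]
contact_force: [0.1, -0.1, -0.2]
opening: 1.003
```

Run:
```python
from h import *
s=telemetry.read_state();print({k:np.round(s[k],3).tolist() for k in("time","q","eef_pos","orientation","contact_force")})
```

```text
{'time': 2.6, 'q': [-33.496, 34.254, 3.003, 101.908, -2.46, 43.871, -17.717], 'eef_pos': [0.498, 0.253, 0.247], 'orientation': [179.978, -0.024, 101.523], 'contact_force': [0.066, -0.109, -0.247]}
```

>>> {"op": "play_rows", "data": {"plan": [{"rx":0,"ry":0,"rz":0,"tx":-0.039,"ty":-0.0107,"tz":0,"claw":1},{"rx":0,"ry":0,"rz":0,"tx":-0.039,"ty":-0.0107,"tz":0,"claw":1},{"rx":0,"ry":0,"rz":0,"tx":-0.039,"ty":-0.0107,"tz":0,"claw":1},{"rx":0,"ry":0,"rz":0,"tx":-0.039,"ty":-0.0107,"tz":0,"claw":1},{"rx":0,"ry":0,"rz":0,"tx":-0.039,"ty":-0.0107,"tz":0,"claw":1},{"rx":0,"ry":0,"rz":0,"tx":-0.039,"ty":-0.0107,"tz":0,"claw":1},{"rx":0,"ry":0,"rz":0,"tx":-0.039,"ty":-0.0107,"tz":0,"claw":1},{"rx":0,"ry":0,"rz":0,"tx":-0.039,"ty":-0.0107,"tz":0,"claw":1},{"rx":0,"ry":0,"rz":0,"tx":-0.039,"ty":-0.0107,"tz":0.01,"claw":1},{"rx":0,"ry":0,"rz":0,"tx":-0.039,"ty":-0.0107,"tz":0.02,"claw":1},{"rx":0,"ry":0,"rz":0,"tx":-0.039,"ty":-0.0107,"tz":0.02,"claw":1},{"rx":0,"ry":0,"rz":0,"tx":-0.039,"ty":-0.0107,"tz":0.02,"claw":1},{"rx":0,"ry":0,"rz":0,"tx":-0.039,"ty":-0.0107,"tz":0.02,"claw":1},{"rx":0,"ry":0,"rz":0,"tx":-0.036,"ty":-0.01,"tz":0.01,"claw":1},{"rx":0,"ry":0,"rz":0,"tx":0,"ty":0,"tz":0,"claw":1}]}}

```text
time: 4.47
eef_pos: [0.4574, -0.3115, 0.1459]
orientation: [-179.9, 0.1, 101.2]
contact_force: [-0.2, -0.1, 0.5]
opening: 1.002
```

Run:
```python
from h import *
s=telemetry.read_state();print({k:np.round(s[k],3).tolist() for k in("time","q","eef_pos","orientation","contact_force")})
d=cam("wrist");cv2.imwrite("pics/w1.png",d["color"][:,:,::-1])
```

```text
{'time': 4.475, 'q': [30.797, 42.36, -2.321, 107.682, 3.353, 30.031, 37.352], 'eef_pos': [0.457, -0.311, 0.146], 'orientation': [-179.921, 0.083, 101.174], 'contact_force': [-0.244, -0.064, 0.512]}
```

View pics/w1.png

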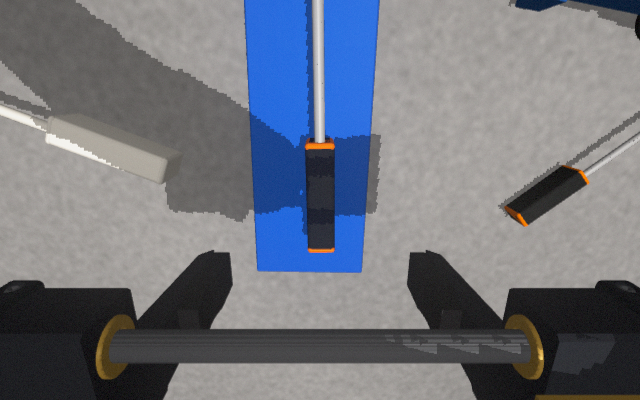

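Run:
```python
from h import *
d=cam("wrist")
s=telemetry.read_state();print(s["eef_pos"],s["orientation"])
A=[pl(d,*p,.04) for p in((304.5,143),(335.5,143),(307,251),(335,251))]
print(np.round(A,4))
f=(A[0]+A[1])/2;r=(A[2]+A[3])/2
print((f+r)/2, np.linalg.norm(f-r), np.degrees(np.arctan2(*(f-r)[[1,0]])))
p=pl(d,318,5,.038);q=pl(d,319,135,.038);print(np.degrees(np.arctan2(*(p-q)[[1,0]])),p,q)
hsv=cv2.cvtColor(d["color"],cv2.COLOR_RGB2HSV);m=cv2.inRange(hsv,(5,180,120),(18,255,255))
n,l,st,ce=cv2.connectedComponentsWithStats(m)
for i in range(1,n):
  if st[i,4]>8:print(st[i],ce[i])
```

```text
[ 0.45887473 -0.30742973  0.14659795] [ 1.79987564e+02 -4.57095888e-02  1.01490071e+02]
[[ 0.4381 -0.2634  0.04  ]
 [ 0.4603 -0.2589  0.04  ]
 [ 0.4562 -0.3489  0.04  ]
 [ 0.4785 -0.3444  0.04  ]]
[ 0.4582888  -0.30390756  0.04      ] 0.08740259986822714 101.97906055784128
101.83695308983741 [ 0.4303169  -0.17434253  0.038     ] [ 0.44741006 -0.25590008  0.038     ]
[303 144  30   9 173] [317.63583815 148.6300578 ]
[574 173  12  14  51] [579.7254902  179.31372549]
[514 216  11  13  61] [518.44262295 222.3442623 ]
[306 251  26   4  76] [318.82894737 252.77631579]
```

The wrist view confirms the grip centred between the jaws (rod up at column ~318, orange bands at rows ~148 and ~253), with centre ≈(0.459, -0.308) and yaw ≈101.9°. Next I descend and grip.

>>> {"op": "play_rows", "data": {"plan": [{"rx":0,"ry":0,"rz":-0.4,"tx":0,"ty":0,"tz":0.018,"claw":1},{"rx":0,"ry":0,"rz":0,"tx":0,"ty":0,"tz":0.022,"claw":1},{"rx":0,"ry":0,"rz":0,"tx":0,"ty":0,"tz":0.022,"claw":1},{"rx":0,"ry":0,"rz":0,"tx":0,"ty":0,"tz":0.022,"claw":1},{"rx":0,"ry":0,"rz":0,"tx":0,"ty":0,"tz":0.022,"claw":1},{"rx":0,"ry":0,"rz":0,"tx":0,"ty":0,"tz":0.015,"claw":1},{"rx":0,"ry":0,"rz":0,"tx":0,"ty":0,"tz":0.0065,"claw":1},{"rx":0,"ry":0,"rz":0,"tx":0,"ty":0,"tz":0,"claw":0.6},{"rx":0,"ry":0,"rz":0,"tx":0,"ty":0,"tz":0,"claw":0.4},{"rx":0,"ry":0,"rz":0,"tx":0,"ty":0,"tz":0,"claw":0},{"rx":0,"ry":0,"rz":0,"tx":0,"ty":0,"tz":0,"claw":0},{"rx":0,"ry":0,"rz":0,"tx":0,"ty":0,"tz":0,"claw":0},{"rx":0,"ry":0,"rz":0,"tx":0,"ty":0,"tz":0,"claw":0},{"rx":0,"ry":0,"rz":0,"tx":0,"ty":0,"tz":0,"claw":0},{"rx":0,"ry":0,"rz":0,"tx":0,"ty":0,"tz":0,"claw":0}], "squeeze": 50}}

```text
time: 6.45
eef_pos: [0.4586, -0.3079, 0.0192]
orientation: [-180.0, -0.0, 101.9]
contact_force: [-0.4, -0.4, -0.0]
opening: 0.248
```

Run:
```python
from h import *
s=telemetry.read_state();print({k:np.round(s[k],4).tolist() for k in("time","q","eef_pos","orientation","contact_force","opening")})
d=cam("side");crop(d,280,230,160,125,5,"d1.png")
```

```text
{'time': 6.45, 'q': [29.9225, 54.9292, -1.4128, 109.993, 4.4641, 15.148, 36.7024], 'eef_pos': [0.4586, -0.3079, 0.0192], 'orientation': [-179.9802, -0.0051, 101.9017], 'contact_force': [-0.3569, -0.439, -0.0071], 'opening': 0.2476}
```

View pics/d1.png

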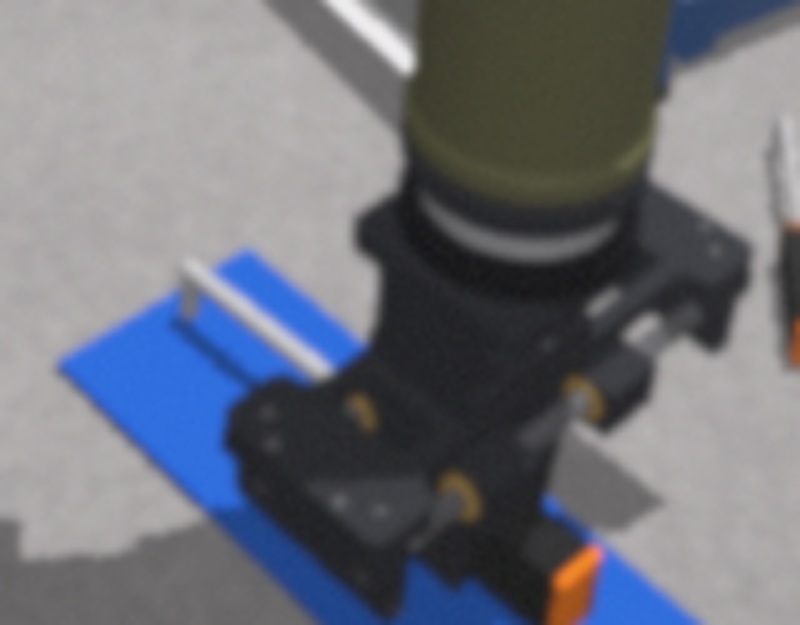

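>>> {"op": "play_rows", "data": {"plan": [{"rx":0,"ry":0,"rz":0,"tx":0,"ty":0,"tz":-0.01,"claw":0},{"rx":0,"ry":0,"rz":0,"tx":0,"ty":0,"tz":-0.02,"claw":0},{"rx":0,"ry":0,"rz":0,"tx":0,"ty":0,"tz":-0.03,"claw":0},{"rx":0,"ry":0,"rz":0,"tx":0,"ty":0,"tz":-0.03,"claw":0},{"rx":0,"ry":0,"rz":0,"tx":0,"ty":0,"tz":-0.03,"claw":0},{"rx":0,"ry":0,"rz":5,"tx":0,"ty":0,"tz":-0.01,"claw":0},{"rx":0,"ry":0,"rz":8,"tx":0,"ty":0,"tz":0,"claw":0},{"rx":0,"ry":0,"rz":8,"tx":0,"ty":0,"tz":0,"claw":0},{"rx":0,"ry":0,"rz":8,"tx":0,"ty":0,"tz":0,"claw":0},{"rx":0,"ry":0,"rz":8,"tx":0,"ty":0,"tz":0,"claw":0},{"rx":0,"ry":0,"rz":8,"tx":0,"ty":0,"tz":0,"claw":0},{"rx":0,"ry":0,"rz":8,"tx":0,"ty":0,"tz":0,"claw":0},{"rx":0,"ry":0,"rz":8,"tx":0,"ty":0,"tz":0,"claw":0},{"rx":0,"ry":0,"rz":8,"tx":0,"ty":0,"tz":0,"claw":0},{"rx":0,"ry":0,"rz":8,"tx":0,"ty":0,"tz":0,"claw":0},{"rx":0,"ry":0,"rz":8,"tx":0,"ty":0,"tz":0,"claw":0},{"rx":0,"ry":0,"rz":8,"tx":0,"ty":0,"tz":0,"claw":0},{"rx":0,"ry":0,"rz":7.7,"tx":0,"ty":0,"tz":0,"claw":0},{"rx":0,"ry":0,"rz":0,"tx":0,"ty":0,"tz":0,"claw":0}]}}

```text
time: 8.88
eef_pos: [0.459, -0.3071, 0.15]
orientation: [-179.9, -0.1, 1.3]
contact_force: [0.8, -0.9, -2.4]
opening: 0.246
```

Run:
```python
from h import *
s=telemetry.read_state();print({k:np.round(s[k],4).tolist() for k in("time","q","eef_pos","orientation","contact_force","wrist_torque","opening")})
```

```text
{'time': 8.875, 'q': [14.8317, 44.7199, 24.6343, 108.5544, -32.087, 33.668, -28.2498], 'eef_pos': [0.459, -0.3071, 0.15], 'orientation': [-179.9491, -0.0525, 1.3194], 'contact_force': [0.7606, -0.9219, -2.4137], 'wrist_torque': [-0.0041, 0.2642, -0.0248], 'opening': 0.2461}
```

>>> {"op": "play_rows", "data": {"plan": [{"rx":0,"ry":0,"rz":0,"tx":-0.002,"ty":-0.03,"tz":0,"claw":0},{"rx":0,"ry":0,"rz":0,"tx":-0.002,"ty":-0.04,"tz":0,"claw":0},{"rx":0,"ry":0,"rz":0,"tx":-0.002,"ty":-0.04,"tz":0,"claw":0},{"rx":0,"ry":0,"rz":0,"tx":-0.002,"ty":-0.04,"tz":0,"claw":0},{"rx":0,"ry":0,"rz":0,"tx":-0.002,"ty":-0.04,"tz":0,"claw":0},{"rx":0,"ry":0,"rz":0,"tx":-0.002,"ty":-0.04,"tz":0,"claw":0},{"rx":0,"ry":0,"rz":0,"tx":-0.002,"ty":-0.04,"tz":0,"claw":0},{"rx":0,"ry":0,"rz":0,"tx":-0.002,"ty":-0.04,"tz":0,"claw":0},{"rx":0,"ry":0,"rz":0,"tx":-0.003,"ty":-0.04,"tz":0,"claw":0},{"rx":0,"ry":0,"rz":0,"tx":-0.003,"ty":-0.04,"tz":0,"claw":0},{"rx":0,"ry":0,"rz":0,"tx":-0.003,"ty":-0.04,"tz":0,"claw":0},{"rx":0,"ry":0,"rz":0,"tx":-0.003,"ty":-0.04,"tz":0,"claw":0},{"rx":0,"ry":0,"rz":0,"tx":0,"ty":-0.01,"tz":0,"claw":0},{"rx":0,"ry":0,"rz":0,"tx":0,"ty":0,"tz":0,"claw":0},{"rx":0,"ry":0,"rz":0,"tx":0,"ty":0,"tz":0,"claw":0}]}}

```text
time: 10.75
eef_pos: [0.4209, 0.17, 0.1496]
orientation: [180.0, -0.0, 1.1]
contact_force: [0.2, -0.1, -1.7]
opening: 0.246
```

Run:
```python
from h import *
s=telemetry.read_state();print({k:np.round(s[k],4).tolist() for k in("time","q","eef_pos","orientation","contact_force","wrist_torque","opening")})
d=cam("wrist");cv2.imwrite("pics/w2.png",d["color"][:,:,::-1])
d=cam("side");crop(d,200,60,290,200,2.7,"d2.png")
```

```text
{'time': 10.75, 'q': [-44.8982, 41.068, 28.2764, 124.9403, -47.3301, 25.0025, -67.203], 'eef_pos': [0.4209, 0.17, 0.1496], 'orientation': [179.9807, -0.0243, 1.1115], 'contact_force': [0.2115, -0.0705, -1.6818], 'wrist_torque': [-0.055, 0.2902, -0.0021], 'opening': 0.2465}
```

View pics/w2.png

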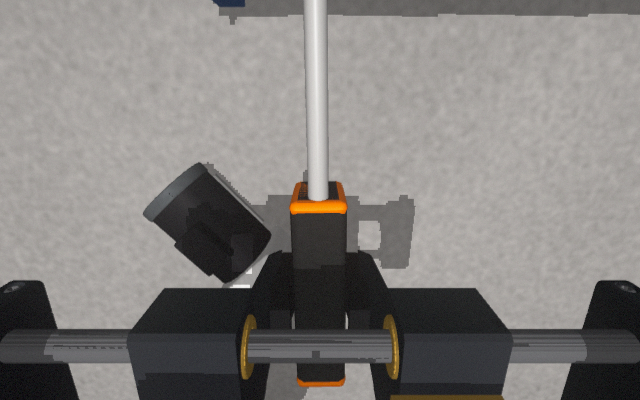

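View pics/d2.png

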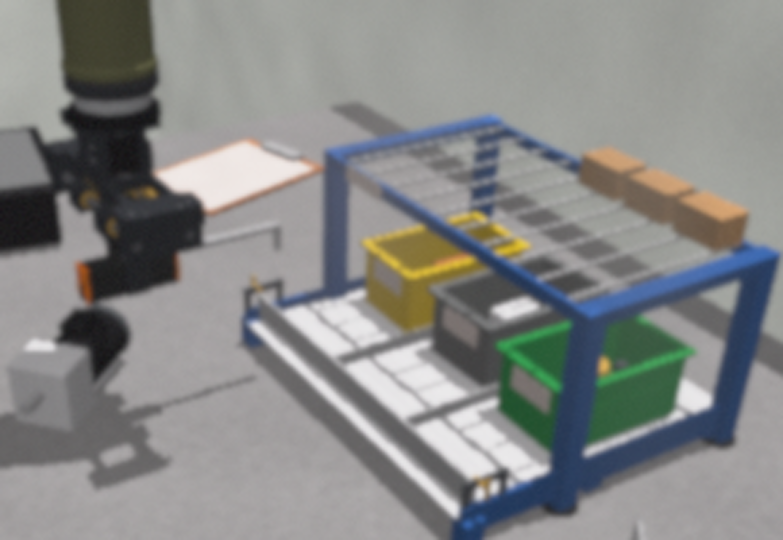

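Run:
```python
from h import *
d=cam("wrist")
for p in((270,238),(205,163),(145,212),(232,285)): print(p,pl(d,*p,.06).round(3),pl(d,*p,.03).round(3))
```

```text
(270, 238) [0.4   0.207 0.06 ] [0.386 0.212 0.03 ]
(205, 163) [0.456 0.251 0.06 ] [0.449 0.261 0.03 ]
(145, 212) [0.419 0.298 0.06 ] [0.407 0.314 0.03 ]
(232, 285) [0.359 0.238 0.06 ] [0.339 0.247 0.03 ]
```

>>> {"op": "play_rows", "data": {"plan": [{"rx":0,"ry":0,"rz":0,"tx":0.01,"ty":0.0005,"tz":0.008,"claw":0},{"rx":0,"ry":0,"rz":0,"tx":0.018,"ty":0.0005,"tz":0.0115,"claw":0},{"rx":0,"ry":0,"rz":0,"tx":0.02,"ty":0.0005,"tz":0.002,"claw":0},{"rx":0,"ry":0,"rz":0,"tx":0.02,"ty":0,"tz":0,"claw":0},{"rx":0,"ry":0,"rz":0,"tx":0.02,"ty":0,"tz":0,"claw":0},{"rx":0,"ry":0,"rz":0,"tx":0.02,"ty":0,"tz":0,"claw":0},{"rx":0,"ry":0,"rz":0,"tx":0.018,"ty":0,"tz":0,"claw":0},{"rx":0,"ry":0,"rz":0,"tx":0.012,"ty":0,"tz":0,"claw":0},{"rx":0,"ry":0,"rz":0,"tx":0.005,"ty":0,"tz":0,"claw":0},{"rx":0,"ry":0,"rz":0,"tx":0,"ty":0,"tz":0,"claw":0},{"rx":0,"ry":0,"rz":0,"tx":0,"ty":0,"tz":0,"claw":0}]}}

```text
time: 12.28
eef_pos: [0.5629, 0.1731, 0.1276]
orientation: [-180.0, 0.1, 1.2]
contact_force: [-0.0, -0.2, -3.6]
opening: 0.247
```

Run:
```python
from h import *
s=telemetry.read_state();print({k:np.round(s[k],4).tolist() for k in("time","q","eef_pos","orientation","contact_force","wrist_torque","opening")})
d=cam("wrist");cv2.imwrite("pics/w3.png",d["color"][:,:,::-1])
d=cam("side");crop(d,270,90,190,140,4,"d3.png")
d=cam("scene");crop(d,320,130,190,140,4,"s3.png")
```

```text
{'time': 12.275, 'q': [-39.3783, 50.8634, 32.8211, 103.0763, -41.9612, 39.0078, -71.0456], 'eef_pos': [0.5629, 0.1731, 0.1276], 'orientation': [-179.9884, 0.0599, 1.2141], 'contact_force': [-0.0077, -0.1959, -3.5875], 'wrist_torque': [0.0116, 0.2283, 0.012], 'opening': 0.2474}
```

View pics/w3.png

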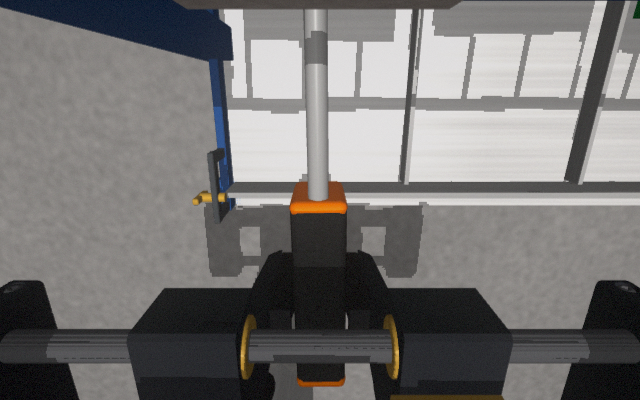

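View pics/d3.png

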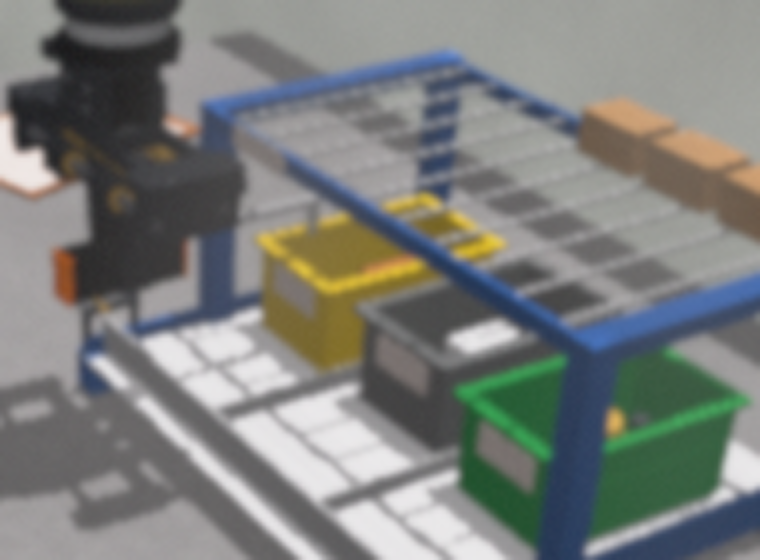

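View pics/s3.png

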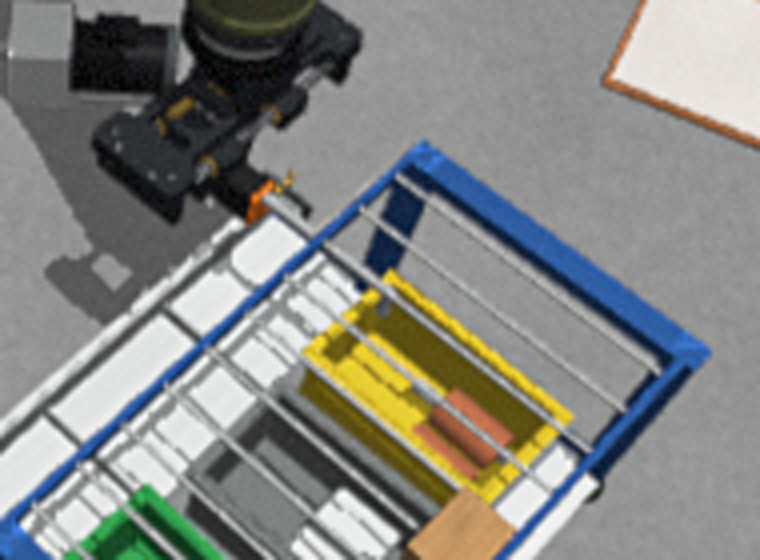

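Run:
```python
from h import *
d=cam("scene");s=cam("side");w=cam("wrist")
T=telemetry.read_state()["eef_pos"];c,sn=np.cos(np.radians(1.2)),np.sin(np.radians(1.2))
tip=np.array([T[0]+.15*c,T[1]+.15*sn,T[2]-.011]);print("exp tip",tip,"px",proj(d,tip),proj(s,tip))
print(tri(d,(415.7,207),s,(348.2,148.7)))
g=lambda x,y:(270+(x+.5)/4-.5,90+(y+.5)/4-.5)
f=lambda x,y:(320+(x+.5)/4-.5,130+(y+.5)/4-.5)
# rim corners
print("scene",[pl(d,*f(*p),.1).round(4)[:2] for p in((392,272),(302,352),(575,415),(490,508))])
print("side",[pl(s,*g(*p),.1).round(4)[:2] for p in((256,237),(326,292),(432,193),(508,243))])
print("FL corner tri",tri(d,f(392,272),s,g(256,237)),tri(d,f(302,352),s,g(326,292)))
for r in (182,188,193,204): print(r,pl(w,280,r,.058).round(4),pl(w,500,r,.058).round(4))
col=w["color"]
for r in range(172,212,2): print(r,col[r,270],col[r,480])
```

```text
exp tip [0.71348165 0.17626213 0.11678503] px [415.31328363 208.08866735] [348.45432309 148.30159241]
(array([0.71281422, 0.17865885, 0.11577821]), np.float64(0.0031108296150551768))
scene [array([0.6928, 0.2166]), array([0.6925, 0.1245]), array([0.8421, 0.2196]), array([0.8448, 0.1278])]
side [array([0.6942, 0.222 ]), array([0.6918, 0.1284]), array([0.8496, 0.2236]), array([0.8461, 0.1292])]
FL corner tri (array([0.69226645, 0.21689508, 0.10166551]), np.float64(0.002735733550750492)) (array([0.69153337, 0.1258427 , 0.1002146 ]), np.float64(0.003096832657417903))
182 [0.5909 0.2    0.058 ] [0.5941 0.0583 0.058 ]
188 [0.5869 0.2    0.058 ] [0.5901 0.0575 0.058 ]
193 [0.5835 0.2001 0.058 ] [0.5867 0.0568 0.058 ]
204 [0.5759 0.2002 0.058 ] [0.5791 0.0553 0.058 ]
172 [225 222 222] [212 210 208]
174 [225 224 222] [214 212 210]
176 [224 224 223] [214 212 212]
178 [225 222 220] [213 211 207]
180 [223 220 218] [219 217 215]
182 [172 172 170] [164 162 160]
184 [84 83 81] [84 82 82]
186 [85 83 83] [88 85 87]
188 [86 87 83] [85 84 82]
190 [86 86 83] [84 82 83]
192 [93 91 90] [91 93 89]
194 [180 176 177] [169 168 164]
196 [171 169 166] [169 166 165]
198 [178 176 172] [173 169 166]
200 [221 219 218] [214 212 210]
202 [222 219 219] [215 211 209]
204 [209 208 206] [220 219 217]
206 [103 102 101] [152 149 146]
208 [94 92 89] [134 132 128]
210 [95 93 89] [133 129 127]
```

The tip is over the opening: triangulated x≈0.713, y≈0.177, against an inner wall face at ≈0.7015. The wrist view puts the stop's rear face at x≈0.584, so I expect about 115 mm of travel. Lowering the tip now.

>>> {"op": "play_rows", "data": {"plan": [{"rx":0,"ry":0,"rz":0,"tx":0,"ty":0.001,"tz":0.006,"claw":0},{"rx":0,"ry":0,"rz":0,"tx":0,"ty":0.001,"tz":0.009,"claw":0},{"rx":0,"ry":0,"rz":0,"tx":0,"ty":0,"tz":0.009,"claw":0},{"rx":0,"ry":0,"rz":0,"tx":0,"ty":0,"tz":0.007,"claw":0},{"rx":0,"ry":0,"rz":0,"tx":0,"ty":0,"tz":0.0025,"claw":0},{"rx":0,"ry":0,"rz":0,"tx":0,"ty":0,"tz":0,"claw":0},{"rx":0,"ry":0,"rz":0,"tx":0,"ty":0,"tz":0,"claw":0}]}}

```text
time: 13.45
eef_pos: [0.564, 0.171, 0.0945]
orientation: [-180.0, -0.0, 1.2]
contact_force: [0.1, -0.0, -2.5]
opening: 0.246
```

Run:
```python
from h import *
s=telemetry.read_state();print({k:np.round(s[k],4).tolist() for k in("time","eef_pos","orientation","contact_force","wrist_torque","opening")})
d=cam("side");crop(d,270,90,190,140,4,"d4.png")
d=cam("scene");crop(d,320,130,190,140,4,"s4.png")
```

```text
{'time': 13.45, 'eef_pos': [0.564, 0.171, 0.0945], 'orientation': [-179.992, -0.0348, 1.2106], 'contact_force': [0.1061, -0.0152, -2.5401], 'wrist_torque': [0.0763, 0.2557, 0.0497], 'opening': 0.2461}
```

View pics/d4.png

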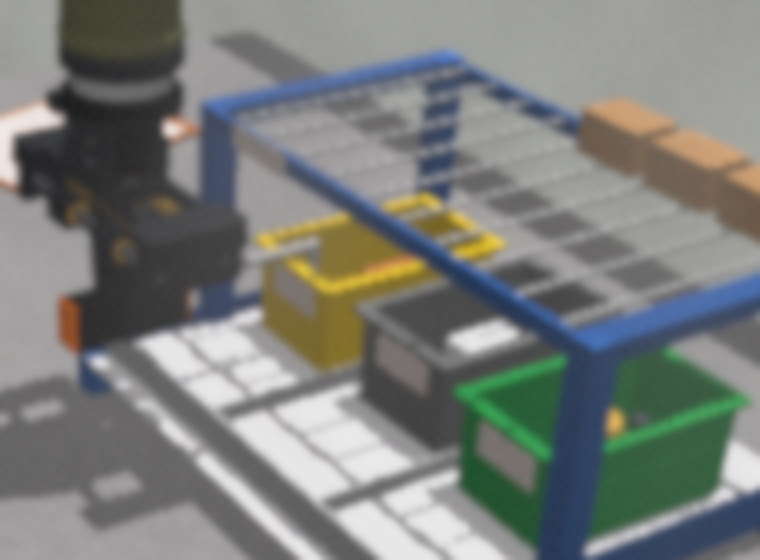

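View pics/s4.png

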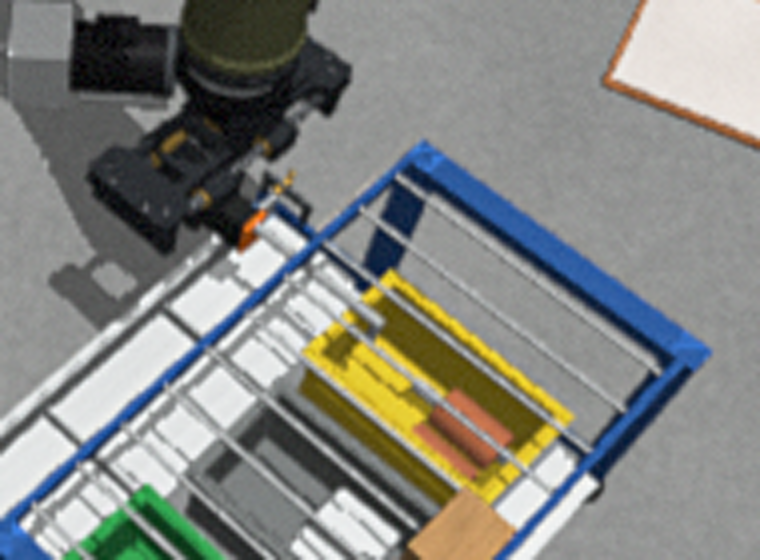

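The hook tip is inside, behind the front wall (side crop ~(318,265), mid-wall). Now a gentle first pull to feel contact.

>>> {"op": "play_rows", "data": {"plan": [{"rx":0,"ry":0,"rz":0,"tx":-0.0015,"ty":0,"tz":0,"claw":0},{"rx":0,"ry":0,"rz":0,"tx":-0.002,"ty":0,"tz":0,"claw":0},{"rx":0,"ry":0,"rz":0,"tx":-0.002,"ty":0,"tz":0,"claw":0},{"rx":0,"ry":0,"rz":0,"tx":-0.001,"ty":0,"tz":0,"claw":0},{"rx":0,"ry":0,"rz":0,"tx":-0.001,"ty":0,"tz":0,"claw":0},{"rx":0,"ry":0,"rz":0,"tx":-0.001,"ty":0,"tz":0,"claw":0}]}}

```text
time: 14.3
eef_pos: [0.5552, 0.1708, 0.0942]
orientation: [-180.0, -0.0, 1.2]
contact_force: [0.1, -0.6, -3.1]
opening: 0.244
```

>>> {"op": "play_rows", "data": {"plan": [{"rx":0,"ry":0,"rz":0,"tx":-0.001,"ty":0,"tz":0,"claw":0},{"rx":0,"ry":0,"rz":0,"tx":-0.001,"ty":0,"tz":0,"claw":0}]}}

```text
time: 14.55
eef_pos: [0.5545, 0.1708, 0.0945]
orientation: [180.0, -0.2, 1.2]
contact_force: [4.0, 0.0, -4.1]
opening: 0.246
```

>>> {"op": "play_rows", "data": {"plan": [{"rx":0,"ry":0,"rz":0,"tx":-0.001,"ty":0,"tz":0,"claw":0},{"rx":0,"ry":0,"rz":0,"tx":-0.001,"ty":0,"tz":0,"claw":0}]}}

```text
time: 14.8
eef_pos: [0.552, 0.1707, 0.0944]
orientation: [180.0, -0.1, 1.2]
contact_force: [3.1, -0.4, -3.6]
opening: 0.242
```

>>> {"op": "play_rows", "data": {"plan": [{"rx":0,"ry":0,"rz":0,"tx":-0.001,"ty":0,"tz":0,"claw":0},{"rx":0,"ry":0,"rz":0,"tx":-0.001,"ty":0,"tz":0,"claw":0}]}}

```text
time: 15.05
eef_pos: [0.5495, 0.1706, 0.0943]
orientation: [180.0, -0.0, 1.2]
contact_force: [3.6, -0.1, -3.6]
opening: 0.244
```

Contact at TCP x≈0.555, with about 3.5 N of sliding pull. Continuing.

>>> {"op": "play_rows", "data": {"plan": [{"rx":0,"ry":0,"rz":0,"tx":-0.002,"ty":0,"tz":0,"claw":0},{"rx":0,"ry":0,"rz":0,"tx":-0.003,"ty":0,"tz":0,"claw":0},{"rx":0,"ry":0,"rz":0,"tx":-0.003,"ty":0,"tz":0,"claw":0},{"rx":0,"ry":0,"rz":0,"tx":-0.003,"ty":0,"tz":0,"claw":0},{"rx":0,"ry":0,"rz":0,"tx":-0.003,"ty":0,"tz":0,"claw":0},{"rx":0,"ry":0,"rz":0,"tx":-0.003,"ty":0,"tz":0,"claw":0},{"rx":0,"ry":0,"rz":0,"tx":-0.003,"ty":0,"tz":0,"claw":0},{"rx":0,"ry":0,"rz":0,"tx":-0.003,"ty":0,"tz":0,"claw":0},{"rx":0,"ry":0,"rz":0,"tx":-0.003,"ty":0,"tz":0,"claw":0},{"rx":0,"ry":0,"rz":0,"tx":-0.003,"ty":0,"tz":0,"claw":0},{"rx":0,"ry":0,"rz":0,"tx":-0.003,"ty":0,"tz":0,"claw":0},{"rx":0,"ry":0,"rz":0,"tx":-0.003,"ty":0,"tz":0,"claw":0},{"rx":0,"ry":0,"rz":0,"tx":-0.003,"ty":0,"tz":0,"claw":0},{"rx":0,"ry":0,"rz":0,"tx":-0.003,"ty":0,"tz":0,"claw":0}]}}

```text
time: 16.8
eef_pos: [0.5081, 0.1698, 0.0942]
orientation: [-180.0, -0.0, 1.2]
contact_force: [4.5, 0.1, -2.1]
opening: 0.244
```

Run:
```python
from h import *
s=telemetry.read_state();print({k:np.round(s[k],4).tolist() for k in("time","q","eef_pos","orientation","contact_force","wrist_torque","opening")})
d=cam("wrist");cv2.imwrite("pics/w5.png",d["color"][:,:,::-1])
d=cam("scene");crop(d,320,130,190,140,4,"s5.png")
```

```text
{'time': 16.8, 'q': [-38.7788, 50.2544, 26.7593, 113.0614, -47.3166, 28.0988, -65.9721], 'eef_pos': [0.5081, 0.1698, 0.0942], 'orientation': [-179.9967, -0.0013, 1.2112], 'contact_force': [4.473, 0.0579, -2.072], 'wrist_torque': [-0.0276, -0.4882, -0.0118], 'opening': 0.2439}
```

View pics/w5.png

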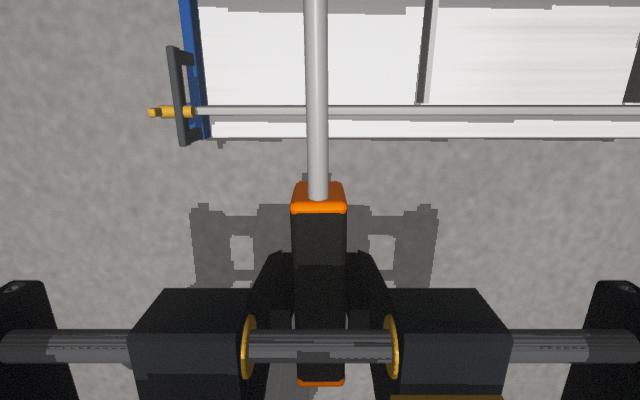

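View pics/s5.png

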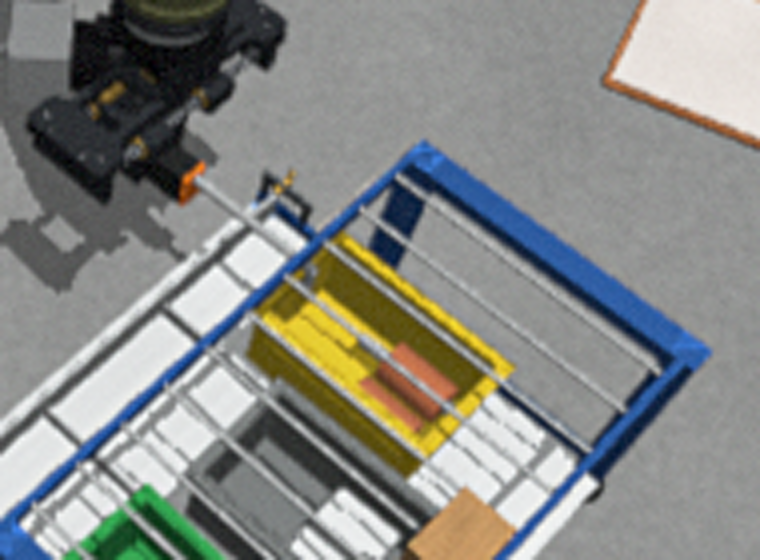

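The tote is sliding straight, at about 4.5 N.

>>> {"op": "play_rows", "data": {"plan": [{"rx":0,"ry":0,"rz":0,"tx":-0.003,"ty":0,"tz":0,"claw":0},{"rx":0,"ry":0,"rz":0,"tx":-0.003,"ty":0,"tz":0,"claw":0},{"rx":0,"ry":0,"rz":0,"tx":-0.003,"ty":0,"tz":0,"claw":0},{"rx":0,"ry":0,"rz":0,"tx":-0.003,"ty":0,"tz":0,"claw":0},{"rx":0,"ry":0,"rz":0,"tx":-0.003,"ty":0,"tz":0,"claw":0},{"rx":0,"ry":0,"rz":0,"tx":-0.003,"ty":0,"tz":0,"claw":0},{"rx":0,"ry":0,"rz":0,"tx":-0.003,"ty":0,"tz":0,"claw":0},{"rx":0,"ry":0,"rz":0,"tx":-0.003,"ty":0,"tz":0,"claw":0},{"rx":0,"ry":0,"rz":0,"tx":-0.003,"ty":0,"tz":0,"claw":0},{"rx":0,"ry":0,"rz":0,"tx":-0.003,"ty":0,"tz":0,"claw":0},{"rx":0,"ry":0,"rz":0,"tx":-0.003,"ty":0,"tz":0,"claw":0},{"rx":0,"ry":0,"rz":0,"tx":-0.003,"ty":0,"tz":0,"claw":0},{"rx":0,"ry":0,"rz":0,"tx":-0.003,"ty":0,"tz":0,"claw":0},{"rx":0,"ry":0,"rz":0,"tx":-0.003,"ty":0,"tz":0,"claw":0},{"rx":0,"ry":0,"rz":0,"tx":-0.002,"ty":0,"tz":0,"claw":0},{"rx":0,"ry":0,"rz":0,"tx":-0.002,"ty":0,"tz":0,"claw":0}]}}

```text
time: 18.9
eef_pos: [0.4622, 0.1689, 0.0942]
orientation: [-180.0, -0.0, 1.2]
contact_force: [4.1, 0.9, -3.4]
opening: 0.246
```

Run:
```python
from h import *
s=telemetry.read_state();print({k:np.round(s[k],4).tolist() for k in("time","q","eef_pos","orientation","contact_force","wrist_torque","opening")})
w=cam("wrist");cv2.imwrite("pics/w6.png",w["color"][:,:,::-1])
d=cam("scene");crop(d,320,130,190,140,4,"s6.png")
```

```text
{'time': 18.9, 'q': [-38.7991, 47.8237, 22.5561, 120.2962, -50.5076, 21.6188, -63.5619], 'eef_pos': [0.4622, 0.1689, 0.0942], 'orientation': [-179.9939, -0.0069, 1.2131], 'contact_force': [4.059, 0.9195, -3.3576], 'wrist_torque': [-0.0324, -0.5088, 0.0117], 'opening': 0.2461}
```

View pics/w6.png

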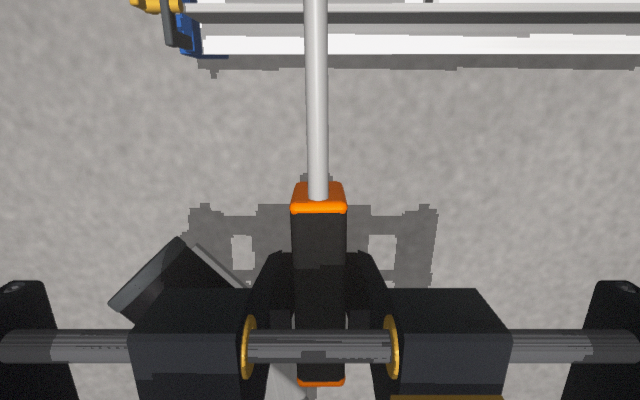

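View pics/s6.png

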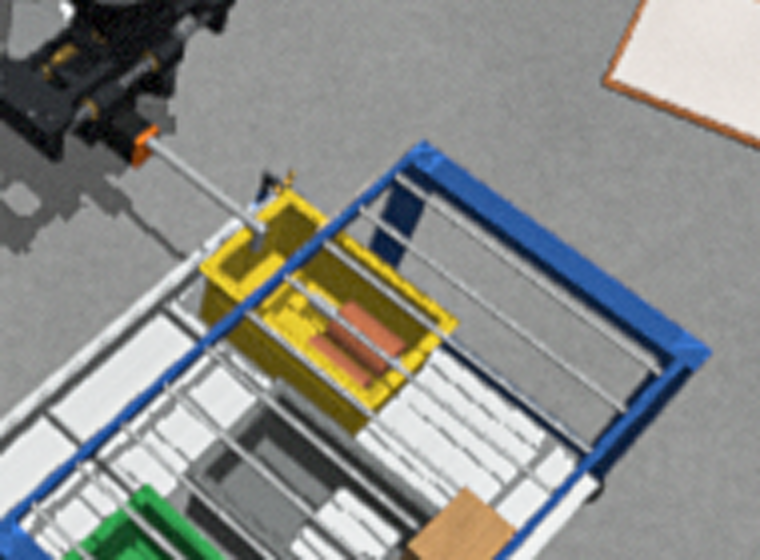

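>>> {"op": "play_rows", "data": {"plan": [{"rx":0,"ry":0,"rz":0,"tx":-0.0015,"ty":0,"tz":0,"claw":0},{"rx":0,"ry":0,"rz":0,"tx":-0.0015,"ty":0,"tz":0,"claw":0},{"rx":0,"ry":0,"rz":0,"tx":-0.0015,"ty":0,"tz":0,"claw":0},{"rx":0,"ry":0,"rz":0,"tx":-0.0015,"ty":0,"tz":0,"claw":0}]}}

```text
time: 19.5
eef_pos: [0.4562, 0.1687, 0.0942]
orientation: [-180.0, -0.0, 1.2]
contact_force: [3.1, -0.2, -3.1]
opening: 0.244
```

>>> {"op": "play_rows", "data": {"plan": [{"rx":0,"ry":0,"rz":0,"tx":-0.001,"ty":0,"tz":0,"claw":0},{"rx":0,"ry":0,"rz":0,"tx":-0.001,"ty":0,"tz":0,"claw":0}]}}

```text
time: 19.75
eef_pos: [0.4542, 0.1687, 0.0942]
orientation: [-180.0, -0.0, 1.2]
contact_force: [4.3, -0.6, -2.7]
opening: 0.247
```

>>> {"op": "play_rows", "data": {"plan": [{"rx":0,"ry":0,"rz":0,"tx":-0.001,"ty":0,"tz":0,"claw":0},{"rx":0,"ry":0,"rz":0,"tx":-0.001,"ty":0,"tz":0,"claw":0}]}}

```text
time: 20.0
eef_pos: [0.4522, 0.1686, 0.0942]
orientation: [-180.0, 0.0, 1.2]
contact_force: [4.5, -0.4, -2.5]
opening: 0.248
```

>>> {"op": "play_rows", "data": {"plan": [{"rx":0,"ry":0,"rz":0,"tx":-0.001,"ty":0,"tz":0,"claw":0},{"rx":0,"ry":0,"rz":0,"tx":-0.001,"ty":0,"tz":0,"claw":0}]}}

```text
time: 20.25
eef_pos: [0.4502, 0.1686, 0.0942]
orientation: [-180.0, -0.0, 1.2]
contact_force: [4.0, 0.3, -3.4]
opening: 0.245
```

>>> {"op": "play_rows", "data": {"plan": [{"rx":0,"ry":0,"rz":0,"tx":-0.001,"ty":0,"tz":0,"claw":0},{"rx":0,"ry":0,"rz":0,"tx":-0.001,"ty":0,"tz":0,"claw":0}]}}

```text
time: 20.5
eef_pos: [0.4482, 0.1685, 0.0942]
orientation: [-180.0, -0.0, 1.2]
contact_force: [3.7, 0.5, -3.4]
opening: 0.245
```

>>> {"op": "play_rows", "data": {"plan": [{"rx":0,"ry":0,"rz":0,"tx":-0.001,"ty":0,"tz":0,"claw":0},{"rx":0,"ry":0,"rz":0,"tx":-0.001,"ty":0,"tz":0,"claw":0}]}}

```text
time: 20.75
eef_pos: [0.4462, 0.1685, 0.0942]
orientation: [-180.0, -0.0, 1.2]
contact_force: [3.7, 0.6, -2.7]
opening: 0.245
```

>>> {"op": "play_rows", "data": {"plan": [{"rx":0,"ry":0,"rz":0,"tx":-0.0005,"ty":0,"tz":0,"claw":0},{"rx":0,"ry":0,"rz":0,"tx":-0.0005,"ty":0,"tz":0,"claw":0}]}}

```text
time: 21.0
eef_pos: [0.4452, 0.1685, 0.0942]
orientation: [-180.0, -0.0, 1.2]
contact_force: [3.7, -0.4, -3.2]
opening: 0.24
```

>>> {"op": "play_rows", "data": {"plan": [{"rx":0,"ry":0,"rz":0,"tx":-0.0005,"ty":0,"tz":0,"claw":0},{"rx":0,"ry":0,"rz":0,"tx":-0.0005,"ty":0,"tz":0,"claw":0}]}}

```text
time: 21.25
eef_pos: [0.4442, 0.1685, 0.0942]
orientation: [-180.0, 0.0, 1.2]
contact_force: [3.3, 0.6, -3.3]
opening: 0.245
```

>>> {"op": "play_rows", "data": {"plan": [{"rx":0,"ry":0,"rz":0,"tx":-0.0005,"ty":0,"tz":0,"claw":0},{"rx":0,"ry":0,"rz":0,"tx":-0.0005,"ty":0,"tz":0,"claw":0}]}}

```text
time: 21.5
eef_pos: [0.4432, 0.1685, 0.0942]
orientation: [-180.0, -0.0, 1.2]
contact_force: [3.5, -0.2, -3.6]
opening: 0.245
```

>>> {"op": "play_rows", "data": {"plan": [{"rx":0,"ry":0,"rz":0,"tx":-0.0005,"ty":0,"tz":0,"claw":0},{"rx":0,"ry":0,"rz":0,"tx":-0.0005,"ty":0,"tz":0,"claw":0}]}}

```text
time: 21.75
eef_pos: [0.4422, 0.1685, 0.0942]
orientation: [-180.0, -0.0, 1.2]
contact_force: [3.7, -0.5, -2.9]
opening: 0.246
```

>>> {"op": "play_rows", "data": {"plan": [{"rx":0,"ry":0,"rz":0,"tx":-0.0005,"ty":0,"tz":0,"claw":0}]}}

```text
time: 21.88
eef_pos: [0.4421, 0.1684, 0.0942]
orientation: [-180.0, -0.0, 1.2]
contact_force: [4.2, 1.1, -3.7]
opening: 0.241
```

>>> {"op": "play_rows", "data": {"plan": [{"rx":0,"ry":0,"rz":0,"tx":-0.0005,"ty":0,"tz":0,"claw":0}]}}

```text
time: 22.0
eef_pos: [0.442, 0.1685, 0.0943]
orientation: [-180.0, -0.1, 1.2]
contact_force: [5.7, -0.1, -3.5]
opening: 0.245
```

The TCP has stopped advancing at x≈0.442 and the force is rising, so this is stop contact. I'll add a little more in small steps.

>>> {"op": "play_rows", "data": {"plan": [{"rx":0,"ry":0,"rz":0,"tx":-0.0004,"ty":0,"tz":0,"claw":0}]}}

```text
time: 22.12
eef_pos: [0.442, 0.1684, 0.0943]
orientation: [180.0, -0.1, 1.2]
contact_force: [6.3, 0.3, -3.8]
opening: 0.246
```

>>> {"op": "play_rows", "data": {"plan": [{"rx":0,"ry":0,"rz":0,"tx":0,"ty":0,"tz":0,"claw":0}]}}

```text
time: 22.25
eef_pos: [0.442, 0.1684, 0.0944]
orientation: [180.0, -0.1, 1.2]
contact_force: [6.9, 0.4, -3.9]
opening: 0.243
```

>>> {"op": "play_rows", "data": {"plan": [{"rx":0,"ry":0,"rz":0,"tx":-0.0005,"ty":0,"tz":0,"claw":0},{"rx":0,"ry":0,"rz":0,"tx":0,"ty":0,"tz":0,"claw":0}]}}

```text
time: 22.5
eef_pos: [0.4419, 0.1684, 0.0944]
orientation: [180.0, -0.2, 1.2]
contact_force: [6.3, 1.3, -4.6]
opening: 0.249
```

>>> {"op": "play_rows", "data": {"plan": [{"rx":0,"ry":0,"rz":0,"tx":-0.0004,"ty":0,"tz":0,"claw":0},{"rx":0,"ry":0,"rz":0,"tx":0,"ty":0,"tz":0,"claw":0}]}}

```text
time: 22.75
eef_pos: [0.4418, 0.1684, 0.0944]
orientation: [180.0, -0.2, 1.2]
contact_force: [7.0, 0.7, -3.9]
opening: 0.244
```

Run:
```python
from h import *
s=telemetry.read_state();print({k:np.round(s[k],4).tolist() for k in("time","eef_pos","orientation","contact_force","wrist_torque","opening")})
d=cam("scene");crop(d,320,130,190,140,4,"s7.png")
d=cam("side");crop(d,270,90,190,140,4,"d7.png")
```

```text
{'time': 22.75, 'eef_pos': [0.4418, 0.1684, 0.0944], 'orientation': [179.9952, -0.202, 1.1903], 'contact_force': [6.961, 0.7345, -3.873], 'wrist_torque': [-0.0354, -0.9468, -0.0028], 'opening': 0.2444}
```

View pics/s7.png

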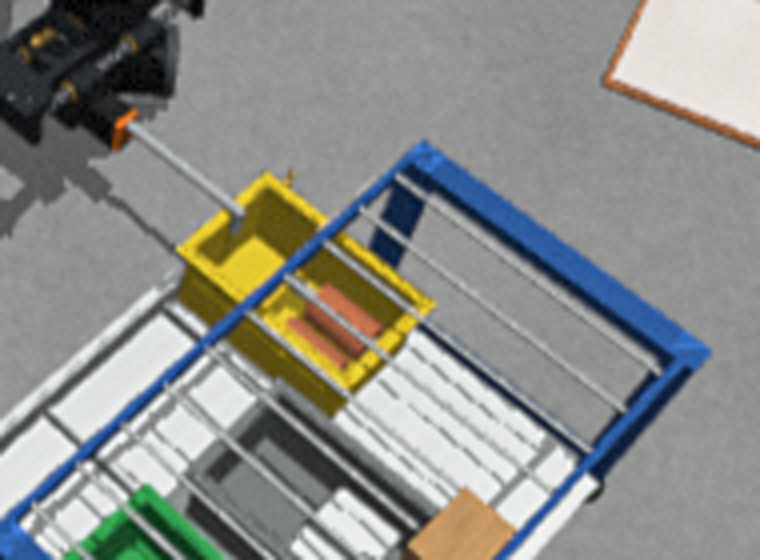

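View pics/d7.png

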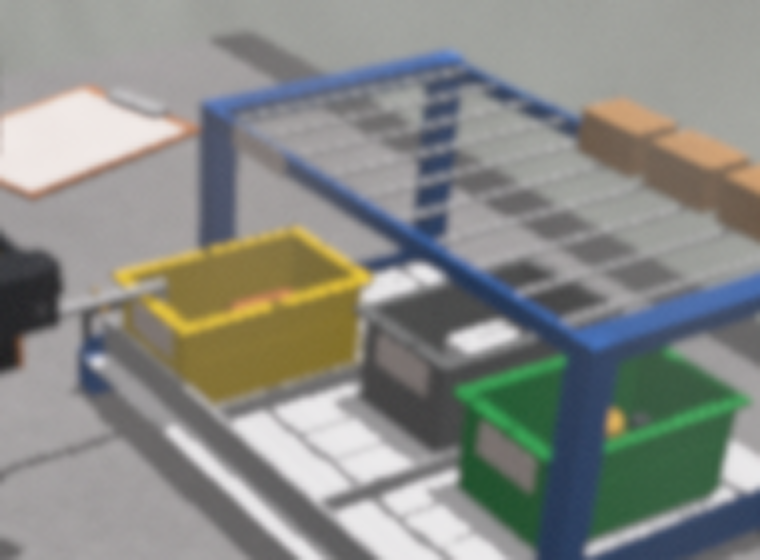

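>>> {"op": "play_rows", "data": {"plan": [{"rx":0,"ry":0,"rz":0,"tx":-0.0005,"ty":0,"tz":0,"claw":0},{"rx":0,"ry":0,"rz":0,"tx":-0.0005,"ty":0,"tz":0,"claw":0},{"rx":0,"ry":0,"rz":0,"tx":0,"ty":0,"tz":0,"claw":0}]}}

```text
time: 23.22
eef_pos: [0.4417, 0.1684, 0.0945]
orientation: [180.0, -0.3, 1.2]
contact_force: [8.2, 0.2, -5.5]
opening: 0.244
```

Run:
```python
from h import *
s=telemetry.read_state();print({k:np.round(s[k],4).tolist() for k in("time","eef_pos","orientation","contact_force","wrist_torque","opening")})
```

```text
{'time': 23.225, 'eef_pos': [0.4417, 0.1684, 0.0945], 'orientation': [179.9885, -0.3057, 1.1849], 'contact_force': [8.2099, 0.1866, -5.5183], 'wrist_torque': [0.0148, -1.2379, 0.0629], 'opening': 0.2443}
```

The force is 8.2 N against about 4 N while sliding, with no more travel: home. Backing off into the free space and lifting out.

>>> {"op": "play_rows", "data": {"plan": [{"rx":0,"ry":0,"rz":0,"tx":0.002,"ty":0,"tz":0,"claw":0},{"rx":0,"ry":0,"rz":0,"tx":0.003,"ty":0,"tz":0,"claw":0},{"rx":0,"ry":0,"rz":0,"tx":0.004,"ty":0,"tz":0,"claw":0},{"rx":0,"ry":0,"rz":0,"tx":0.004,"ty":0,"tz":0,"claw":0},{"rx":0,"ry":0,"rz":0,"tx":0.002,"ty":0,"tz":0,"claw":0},{"rx":0,"ry":0,"rz":0,"tx":0,"ty":0,"tz":-0.005,"claw":0},{"rx":0,"ry":0,"rz":0,"tx":0,"ty":0,"tz":-0.01,"claw":0},{"rx":0,"ry":0,"rz":0,"tx":0,"ty":0,"tz":-0.02,"claw":0},{"rx":0,"ry":0,"rz":0,"tx":0,"ty":0,"tz":-0.025,"claw":0},{"rx":0,"ry":0,"rz":0,"tx":0,"ty":0,"tz":-0.015,"claw":0},{"rx":0,"ry":0,"rz":0,"tx":0,"ty":0,"tz":0,"claw":0}]}}

```text
time: 24.6
eef_pos: [0.4544, 0.1689, 0.1705]
orientation: [-179.9, -0.1, 1.2]
contact_force: [-0.8, 0.8, -3.0]
opening: 0.244
```

Run:
```python
from h import *
s=telemetry.read_state();print({k:np.round(s[k],4).tolist() for k in("time","eef_pos","orientation","contact_force","wrist_torque","opening")})
w=cam("wrist");cv2.imwrite("pics/w8.png",w["color"][:,:,::-1])
d=cam("scene");crop(d,320,130,190,140,4,"s8.png")
d=cam("side");crop(d,200,80,190,140,4,"d8.png")
```

```text
{'time': 24.6, 'eef_pos': [0.4544, 0.1689, 0.1705], 'orientation': [-179.9476, -0.1315, 1.2238], 'contact_force': [-0.8306, 0.7981, -2.9807], 'wrist_torque': [0.0358, 0.2783, 0.0599], 'opening': 0.2445}
```

View pics/s8.png

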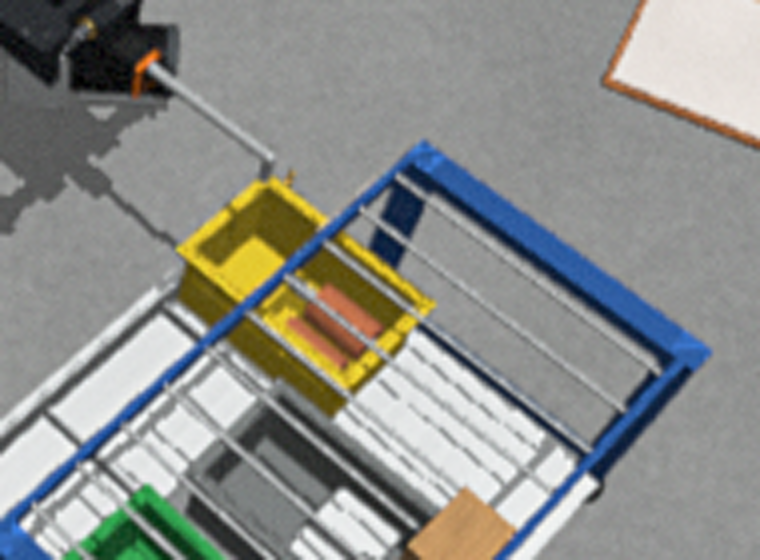

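View pics/d8.png

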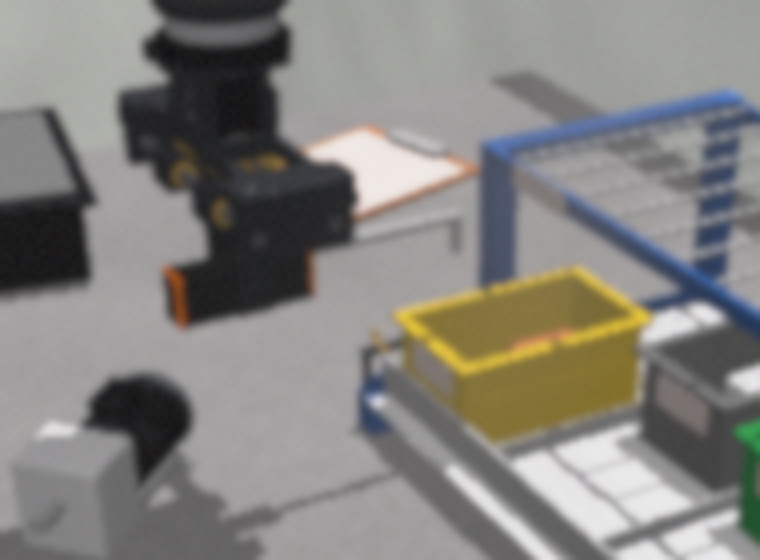

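View pics/w8.png

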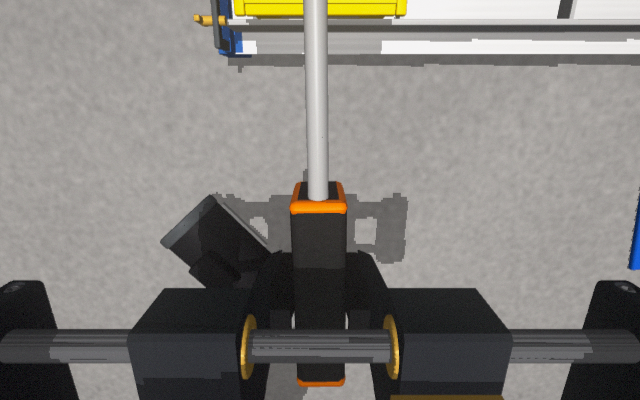

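Run:
```python
from h import *
d=cam("wrist");c=d["color"]
T=np.array([.442+.15-.004,0,0])
for u in (250,290,345,395):
    col=c[:40,u].astype(int); print(u,[tuple(x) for x in col[8:30:1]][:22] if u in(250,) else "")
    y=[r for r in range(40) if col[r][0]-col[r][2]>60]; print(u,"yellow rows",min(y),max(y),"front rim",pl(d,u,max(y)+.5,.1 if 1 else 0).round(4),pl(d,u,max(y)+.5,.096).round(4))
    b=[r for r in range(max(y)+1,40) if col[r].min()>140]
    print("bar top first light rows",b[:8], pl(d,u,b[0],.058).round(4))
for u in(440,600):
    col=c[:45,u].astype(int);print(u,[(r,int(col[r].mean())) for r in range(10,40)])
```

```text
250 [(np.int64(244), np.int64(227), np.int64(0)), (np.int64(244), np.int64(228), np.int64(0)), (np.int64(239), np.int64(216), np.int64(11)), (np.int64(189), np.int64(159), np.int64(4)), (np.int64(127), np.int64(114), np.int64(68)), (np.int64(203), np.int64(195), np.int64(175)), (np.int64(244), np.int64(243), np.int64(243)), (np.int64(236), np.int64(235), np.int64(233)), (np.int64(154), np.int64(150), np.int64(148)), (np.int64(138), np.int64(135), np.int64(132)), (np.int64(136), np.int64(134), np.int64(130)), (np.int64(135), np.int64(135), np.int64(129)), (np.int64(134), np.int64(133), np.int64(129)), (np.int64(131), np.int64(129), np.int64(123)), (np.int64(103), np.int64(101), np.int64(96)), (np.int64(81), np.int64(82), np.int64(76)), (np.int64(80), np.int64(77), np.int64(70)), (np.int64(77), np.int64(73), np.int64(71)), (np.int64(79), np.int64(77), np.int64(72)), (np.int64(77), np.int64(72), np.int64(70)), (np.int64(78), np.int64(77), np.int64(72)), (np.int64(107), np.int64(106), np.int64(102))]
250 yellow rows 0 11 front rim [0.5773 0.2104 0.1   ] [0.5781 0.2112 0.096 ]
bar top fir
[... 516 characters left out ...]
16, 17, 18, 19, 20] [0.5867 0.1227 0.058 ]
440 [(10, 244), (11, 244), (12, 243), (13, 243), (14, 242), (15, 238), (16, 210), (17, 217), (18, 214), (19, 208), (20, 209), (21, 192), (22, 128), (23, 76), (24, 71), (25, 74), (26, 75), (27, 76), (28, 77), (29, 114), (30, 159), (31, 162), (32, 162), (33, 165), (34, 164), (35, 162), (36, 162), (37, 162), (38, 194), (39, 245)]
600 [(10, 231), (11, 229), (12, 229), (13, 229), (14, 230), (15, 228), (16, 202), (17, 204), (18, 200), (19, 196), (20, 197), (21, 177), (22, 100), (23, 66), (24, 62), (25, 63), (26, 62), (27, 63), (28, 68), (29, 107), (30, 149), (31, 148), (32, 151), (33, 151), (34, 148), (35, 153), (36, 153), (37, 152), (38, 179), (39, 238)]
```

The rim front (x≈0.578) is parallel to the bar, and the implied wall face 0.584 matches the stop's rear face 0.584, so the tote is home and square. Returning the hook.

>>> {"op": "play_rows", "data": {"plan": [{"rx":0,"ry":0,"rz":0,"tx":0,"ty":0.03,"tz":0,"claw":0},{"rx":0,"ry":0,"rz":0,"tx":-0.0005,"ty":0.04,"tz":0,"claw":0},{"rx":0,"ry":0,"rz":0,"tx":-0.0005,"ty":0.04,"tz":0,"claw":0},{"rx":0,"ry":0,"rz":0,"tx":-0.0005,"ty":0.04,"tz":0,"claw":0},{"rx":0,"ry":0,"rz":0,"tx":-0.0005,"ty":0.04,"tz":0,"claw":0},{"rx":0,"ry":0,"rz":0,"tx":-0.0005,"ty":0.04,"tz":0,"claw":0},{"rx":0,"ry":0,"rz":0,"tx":-0.0005,"ty":0.04,"tz":0,"claw":0},{"rx":0,"ry":0,"rz":0,"tx":-0.0005,"ty":0.04,"tz":0,"claw":0},{"rx":0,"ry":0,"rz":0,"tx":-0.0005,"ty":0.04,"tz":0,"claw":0},{"rx":0,"ry":0,"rz":0,"tx":-0.0005,"ty":0.04,"tz":0,"claw":0},{"rx":0,"ry":0,"rz":0,"tx":-0.0005,"ty":0.04,"tz":0,"claw":0},{"rx":0,"ry":0,"rz":0,"tx":-0.0005,"ty":0.04,"tz":0,"claw":0},{"rx":0,"ry":0,"rz":0,"tx":0,"ty":0.0065,"tz":0,"claw":0},{"rx":0,"ry":0,"rz":0,"tx":0,"ty":0,"tz":0,"claw":0}]}}

```text
time: 26.55
eef_pos: [0.4579, -0.3075, 0.1684]
orientation: [-179.9, 0.1, 1.2]
contact_force: [0.2, 1.5, -2.7]
opening: 0.247
```

>>> {"op": "play_rows", "data": {"plan": [{"rx":0,"ry":0,"rz":-4.7,"tx":0,"ty":0,"tz":0,"claw":0},{"rx":0,"ry":0,"rz":-8,"tx":0,"ty":0,"tz":0,"claw":0},{"rx":0,"ry":0,"rz":-8,"tx":0,"ty":0,"tz":0,"claw":0},{"rx":0,"ry":0,"rz":-8,"tx":0,"ty":0,"tz":0,"claw":0},{"rx":0,"ry":0,"rz":-8,"tx":0,"ty":0,"tz":0,"claw":0},{"rx":0,"ry":0,"rz":-8,"tx":0,"ty":0,"tz":0,"claw":0},{"rx":0,"ry":0,"rz":-8,"tx":0,"ty":0,"tz":0,"claw":0},{"rx":0,"ry":0,"rz":-8,"tx":0,"ty":0,"tz":0,"claw":0},{"rx":0,"ry":0,"rz":-8,"tx":0,"ty":0,"tz":0,"claw":0},{"rx":0,"ry":0,"rz":-8,"tx":0,"ty":0,"tz":0,"claw":0},{"rx":0,"ry":0,"rz":-8,"tx":0,"ty":0,"tz":0,"claw":0},{"rx":0,"ry":0,"rz":-8,"tx":0,"ty":0,"tz":0,"claw":0},{"rx":0,"ry":0,"rz":-8,"tx":0,"ty":0,"tz":0,"claw":0},{"rx":0,"ry":0,"rz":0,"tx":0,"ty":0,"tz":0,"claw":0},{"rx":0,"ry":0,"rz":0,"tx":0,"ty":0,"tz":0,"claw":0}]}}

```text
time: 28.42
eef_pos: [0.4586, -0.3069, 0.169]
orientation: [-180.0, -0.0, 101.8]
contact_force: [-0.4, -0.2, -3.0]
opening: 0.241
```

Run:
```python
from h import *
s=telemetry.read_state();print({k:np.round(s[k],4).tolist() for k in("time","q","eef_pos","orientation","contact_force","wrist_torque","opening")})
d=cam("side");crop(d,260,200,190,150,4,"d9.png")
```

```text
{'time': 28.425, 'q': [29.9374, 40.1843, -1.5325, 107.0165, 1.7734, 32.859, 39.1252], 'eef_pos': [0.4586, -0.3069, 0.169], 'orientation': [-179.9892, -0.0444, 101.8492], 'contact_force': [-0.436, -0.1812, -3.0418], 'wrist_torque': [-0.2072, 0.0364, -0.0281], 'opening': 0.2414}
```

View pics/d9.png

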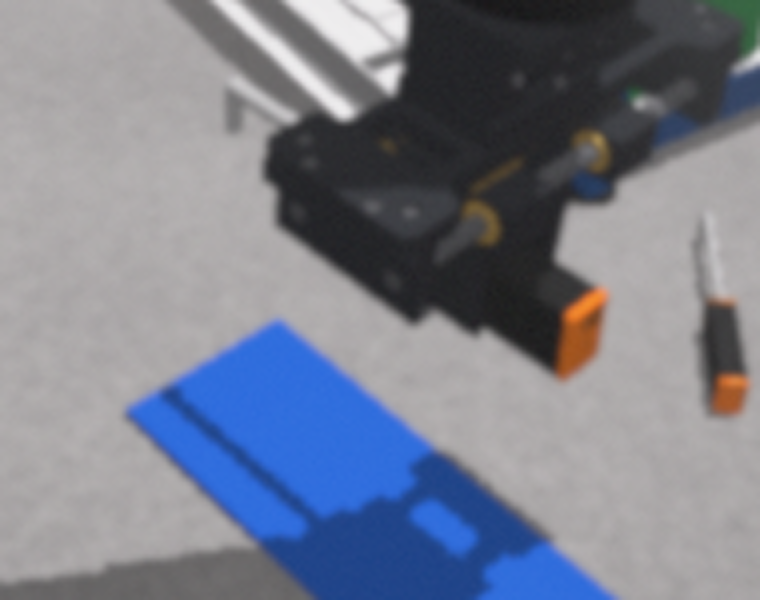

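>>> {"op": "play_rows", "data": {"plan": [{"rx":0,"ry":0,"rz":0,"tx":-0.001,"ty":0,"tz":0.015,"claw":0},{"rx":0,"ry":0,"rz":0,"tx":0,"ty":0,"tz":0.025,"claw":0},{"rx":0,"ry":0,"rz":0,"tx":0,"ty":0,"tz":0.025,"claw":0},{"rx":0,"ry":0,"rz":0,"tx":0,"ty":0,"tz":0.025,"claw":0},{"rx":0,"ry":0,"rz":0,"tx":0,"ty":0,"tz":0.025,"claw":0},{"rx":0,"ry":0,"rz":0,"tx":0,"ty":0,"tz":0.015,"claw":0},{"rx":0,"ry":0,"rz":0,"tx":0,"ty":0,"tz":0.01,"claw":0},{"rx":0,"ry":0,"rz":0,"tx":0,"ty":0,"tz":0.005,"claw":0},{"rx":0,"ry":0,"rz":0,"tx":0,"ty":0,"tz":0.002,"claw":0},{"rx":0,"ry":0,"rz":0,"tx":0,"ty":0,"tz":0,"claw":0}]}}

```text
time: 29.72
eef_pos: [0.459, -0.309, 0.0226]
orientation: [180.0, 0.0, 101.9]
contact_force: [0.2, 0.5, -3.2]
opening: 0.248
```

>>> {"op": "play_rows", "data": {"plan": [{"rx":0,"ry":0,"rz":0,"tx":0,"ty":0,"tz":0.001,"claw":0},{"rx":0,"ry":0,"rz":0,"tx":0,"ty":0,"tz":0,"claw":0}]}}

```text
time: 29.98
eef_pos: [0.4588, -0.3089, 0.0214]
orientation: [180.0, 0.0, 101.9]
contact_force: [-0.2, -0.2, -3.3]
opening: 0.244
```

Run:
```python
from h import *
s=telemetry.read_state();print({k:np.round(s[k],4).tolist() for k in("time","q","eef_pos","orientation","contact_force","wrist_torque","opening")})
d=cam("side");crop(d,280,250,160,125,5,"d10.png")
```

```text
{'time': 29.975, 'q': [29.6908, 54.7226, -0.8778, 109.9247, 2.6914, 15.3482, 38.4964], 'eef_pos': [0.4588, -0.3089, 0.0214], 'orientation': [179.9792, 0.0123, 101.9079], 'contact_force': [-0.1736, -0.1813, -3.3082], 'wrist_torque': [-0.2032, 0.0229, -0.0431], 'opening': 0.2435}
```

View pics/d10.png

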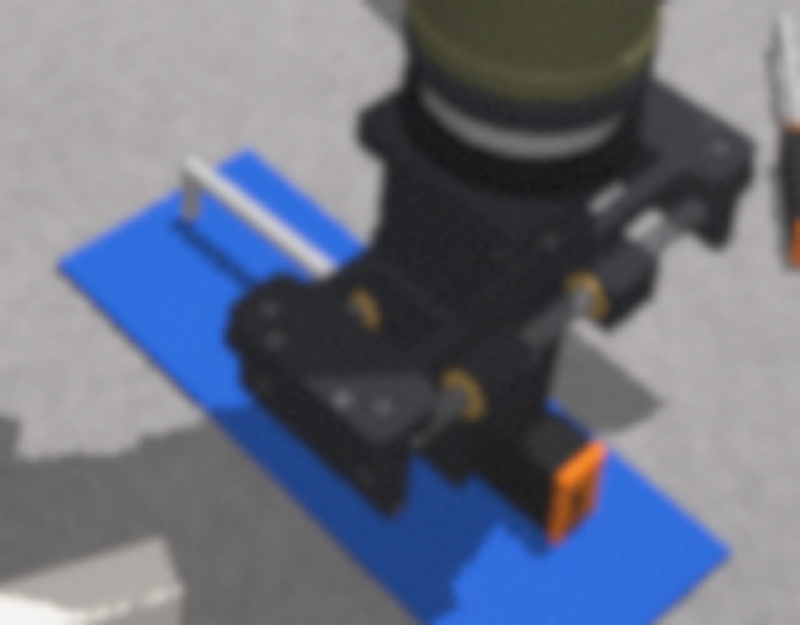

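>>> {"op": "play_rows", "data": {"plan": [{"rx":0,"ry":0,"rz":0,"tx":0.001,"ty":0,"tz":0.001,"claw":0},{"rx":0,"ry":0,"rz":0,"tx":0,"ty":0,"tz":0,"claw":0}]}}

```text
time: 30.28
eef_pos: [0.4585, -0.3076, 0.0201]
orientation: [-180.0, -0.0, 101.9]
contact_force: [0.1, 0.1, -3.2]
opening: 0.248
```

>>> {"op": "play_rows", "data": {"plan": [{"rx":0,"ry":0,"rz":0,"tx":0,"ty":0,"tz":0.0006,"claw":0},{"rx":0,"ry":0,"rz":0,"tx":0,"ty":0,"tz":0,"claw":0}]}}

```text
time: 30.52
eef_pos: [0.4585, -0.3078, 0.0195]
orientation: [-180.0, -0.0, 101.9]
contact_force: [-0.1, 0.0, -2.3]
opening: 0.247
```

>>> {"op": "play_rows", "data": {"plan": [{"rx":0,"ry":0,"rz":0,"tx":0,"ty":0,"tz":0.0005,"claw":0},{"rx":0,"ry":0,"rz":0,"tx":0,"ty":0,"tz":0,"claw":0}]}}

```text
time: 30.78
eef_pos: [0.4586, -0.3079, 0.0192]
orientation: [180.0, 0.0, 101.9]
contact_force: [-0.2, 0.6, -0.6]
opening: 0.249
```

The hook is seated at the original height and is now carried by the mat. Releasing and lifting away.

>>> {"op": "play_rows", "data": {"plan": [{"rx":0,"ry":0,"rz":0,"tx":0,"ty":0,"tz":0,"claw":0.3},{"rx":0,"ry":0,"rz":0,"tx":0,"ty":0,"tz":0,"claw":0.4},{"rx":0,"ry":0,"rz":0,"tx":0,"ty":0,"tz":0,"claw":0.7},{"rx":0,"ry":0,"rz":0,"tx":0,"ty":0,"tz":0,"claw":0.9},{"rx":0,"ry":0,"rz":0,"tx":0,"ty":0,"tz":0,"claw":0.9},{"rx":0,"ry":0,"rz":0,"tx":0,"ty":0,"tz":-0.005,"claw":0.9},{"rx":0,"ry":0,"rz":0,"tx":0,"ty":0,"tz":-0.015,"claw":0.9},{"rx":0,"ry":0,"rz":0,"tx":0,"ty":0,"tz":-0.03,"claw":0.9},{"rx":0,"ry":0,"rz":0,"tx":0,"ty":0,"tz":-0.04,"claw":0.9},{"rx":0,"ry":0,"rz":0,"tx":0,"ty":0,"tz":-0.04,"claw":0.9},{"rx":0,"ry":0,"rz":0,"tx":0,"ty":0,"tz":-0.04,"claw":0.9},{"rx":0,"ry":0,"rz":0,"tx":0,"ty":0,"tz":-0.03,"claw":0.9},{"rx":0,"ry":0,"rz":0,"tx":0,"ty":0,"tz":0,"claw":0.9}]}}

```text
time: 32.4
eef_pos: [0.4597, -0.3087, 0.2222]
orientation: [179.7, 0.2, 101.9]
contact_force: [0.8, -0.2, -0.8]
opening: 0.899
```

Run:
```python
from h import *
s=telemetry.read_state();print({k:np.round(s[k],4).tolist() for k in("time","eef_pos","contact_force","opening")})
d=cam("side");crop(d,280,270,160,125,5,"d11.png")
d=cam("scene");cv2.imwrite("pics/s11.png",d["color"][:,:,::-1])
```

```text
{'time': 32.4, 'eef_pos': [0.4597, -0.3087, 0.2222], 'contact_force': [0.828, -0.1994, -0.8124], 'opening': 0.8993}
```

View pics/d11.png

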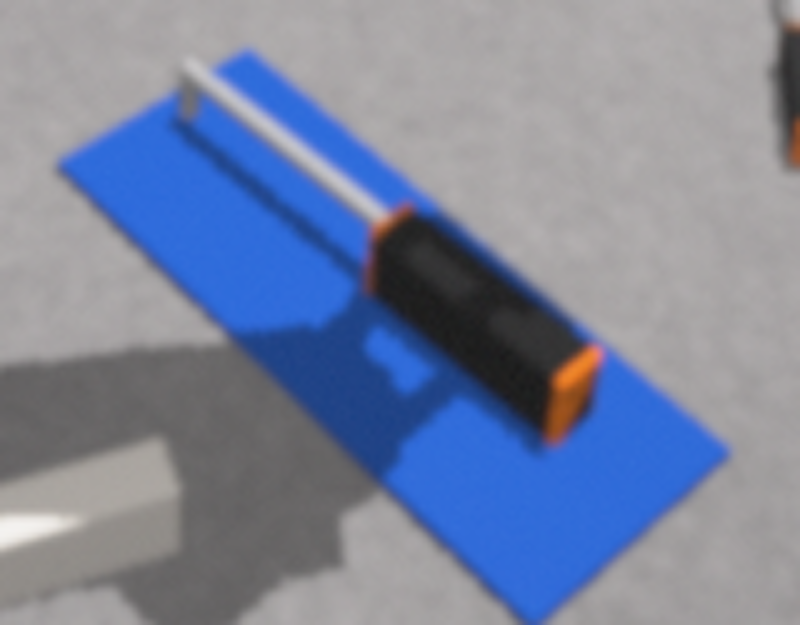

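View pics/s11.png

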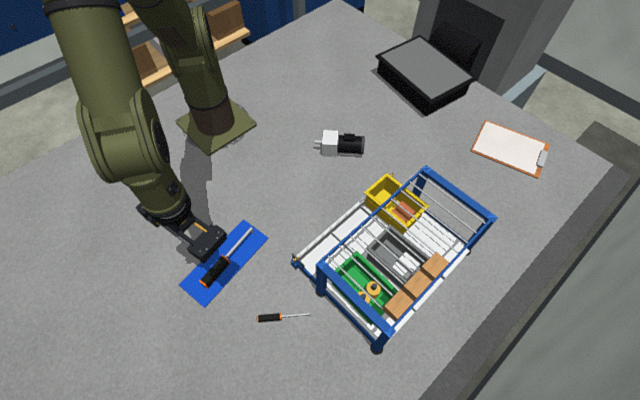

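The side crop shows the hook where it first stood: tip (190,62), grip corners (371,232), (414,203) and (600,348). In the scene view the yellow tote is at the stop, with the other totes and the gearmotor unmoved.

```bash
python3 -c "
from plant import robot
print(robot.sign_off())"
```

```text
the job is handed in; nothing more can be done
None
```

The yellow tote is home against the front stop, and the hook is back on its mat, released. I handed the job in at about 32 s.

- **Pull:** The tote slid straight along its lane at about 3–4.5 N. At the stop it quit moving, and I let the pull rise to 8.2 N, the highest reading (forces were read at the end of each move). I backed the tip off the wall before lifting it out.
- **Tote position:** The wrist view puts the tote's front wall at x≈0.584, which matches the stop's rear face measured earlier. The rim is parallel to the bar to within what I could measure. The vertical force rose by about 2 N at the final press, but I saw no tipping.
- **Hook:** It was set down at the same pose it was picked up from (grip height within 0.1 mm). In the side view it sits on its original pixels.
- **Everything else:** By eye in the last scene picture, the green and grey totes and the gearmotor are where they were. No checks failed. The two cameras disagreed by about 3 mm on points located from both, which did not matter here.

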